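# Set up and ballast a radio-link stand, then set its tilt wheel clear of backlash

## Task

Get the radio-link stand ready: first swing its outrigger leg out until it clicks fully home in its end detent, then lay every orange-ribbed ballast bar flat in the stand's yellow-rimmed tray. Only then set the antenna tilt: the handwheel stands clockwise of its setting and its drive has about 35 degrees of backlash, so wind it counter-clockwise (seen from above) a good quarter turn past the white pointer, then come back clockwise and stop with the red mark at the pointer. Move the antenna only by its handwheel, never by pushing the panel, and leave everything else on the cases where it is.

Things in the scene. Friction and masses are not known exactly. Their poses are not given: they have to be found in the camera images.
- stand: radio-link stand, fixed: black base plate 240 (x) x 360 (y) x 22 mm high. Origin on the work surface under its centre; z up, x to the far side, y left, turned a few degrees. Tray on its near half; at far left gearbox and handwheel (x 52..118, y 63..137), at far right the white antenna panel 150 wide, 190 high, centre x 107, y -62, z 150 mm. All but the antenna and wheel is below 200 mm
- tray_center (a point): centre of the tray floor (plate's top, z 22 mm), at x -55, y 0 mm on the stand. Inside, the tray measures 116 mm (stand x) by 310 mm (stand y); its yellow rim is 4 mm thick and 17 mm high. It takes five bars side by side, lengths along stand x, 60 mm apart (at y -120, -60, 0, 60, 120 mm); which bar lies where does not matter
- leg_hinge (a point): on the leg's vertical hinge axis at the near right corner of the stand (x -100, y -225 mm on the stand), 40 mm above the work surface, level with the top of the leg
- leg_knob (a point): centre of the red upright knob at the leg's tip, 150 mm from the hinge axis: diameter 24 mm, from 40 to 85 mm above the work surface (this point at 65 mm). The leg is an aluminium bar 24 mm wide, 20 to 40 mm above the work surface
- leg (a joint): angle of the leg, rad: 0 folded along the stand's right side, pointing to stand +x; grows clockwise seen from above as the tip swings out to the right, up to a stop at 1.3 (seated). Turns easily, stays where left; from 0.8 to 1.1 a spring plunger resists (to 4 N at the knob; let go there, it springs back), beyond 1.1 it snaps to the stop. Starts at 0 to 0.35
- wheel_axis (a point): on the handwheel's vertical axis (x 85, y 100 mm on the stand), 192 mm above the work surface. The wheel is a black disc of diameter 110 mm, its top 178 mm above the work surface, with white graduations every 10 degrees and one red mark at the rim
- dial_mark (a point): the red mark on the handwheel's top face, 50 mm from its axis. Set when it points at the white pointer (stand -x, towards the robot). It starts 20 to 150 degrees clockwise of the pointer; the wheel stops about 3.3 rad counter-clockwise and 3.9 rad clockwise of the pointer
- index (a point): tip of the fixed white pointer, 58 mm from the wheel axis towards the robot (stand -x), 188 mm above the work surface; its bracket reaches out to 75 mm from the axis and is nowhere higher than 196 mm
- crank_grip (a point): middle of the black upright crank handle on the wheel, 42 mm from the axis, a quarter turn counter-clockwise (from above) of the red mark. Diameter 16 to 20 mm, from 179 to 239 mm above the work surface (this point 214 mm). It revolves freely on its pin: grip it from above and lead it round in a circle. It rubs with about 3 N and stays where left
- antenna (a joint): antenna tilt, rad, relative to the wanted tilt. It falls as the wheel is wound counter-clockwise, 1/15 rad per rad of the wheel once the backlash (0.6 rad at the wheel) is taken up. With the mark at the pointer it is 0 if the wheel came there clockwise, 0.04 if counter-clockwise
- bar1: ballast bar, may be absent: black coated steel slab 100 x 50 x 18 mm with an upright orange grip rib on top along its middle, 80 mm long, 14 thick, 30 high (top 48 mm above the underside). 0.6 to 0.9 kg. Origin at the centre of the underside; x along its length and rib, z up. Take it by the rib, from above
- bar2: ballast bar, may be absent: black coated steel slab 100 x 50 x 18 mm with an upright orange grip rib on top along its middle, 80 mm long, 14 thick, 30 high (top 48 mm above the underside). 0.6 to 0.9 kg. Origin at the centre of the underside; x along its length and rib, z up. Take it by the rib, from above
- bar3: ballast bar, may be absent: black coated steel slab 100 x 50 x 18 mm with an upright orange grip rib on top along its middle, 80 mm long, 14 thick, 30 high (top 48 mm above the underside). 0.6 to 0.9 kg. Origin at the centre of the underside; x along its length and rib, z up. Take it by the rib, from above
- bar4: ballast bar, may be absent: black coated steel slab 100 x 50 x 18 mm with an upright orange grip rib on top along its middle, 80 mm long, 14 thick, 30 high (top 48 mm above the underside). 0.6 to 0.9 kg. Origin at the centre of the underside; x along its length and rib, z up. Take it by the rib, from above
- bar5: ballast bar, may be absent: black coated steel slab 100 x 50 x 18 mm with an upright orange grip rib on top along its middle, 80 mm long, 14 thick, 30 high (top 48 mm above the underside). 0.6 to 0.9 kg. Origin at the centre of the underside; x along its length and rib, z up. Take it by the rib, from above
- tape: roll of yellow tape, diameter 100, height 48 mm, origin at the centre of its underside; to be left alone
- mug: white mug, diameter 80, height 95 mm, origin at the centre of its underside; to be left alone
- tester: yellow handheld cable tester 160 x 80 x 34 mm, origin at the centre of its underside; to be left alone
- ear_defenders: red and black ear defenders lying flat, about 150 x 150 x 85 mm, origin under the middle between the ear cups; to be left alone
- screwdriver: screwdriver lying near the robot's base, origin under its middle; to be left alone
- pouch: brown pouch 100 x 80 x 22 mm near the robot's base, origin at the centre of its underside; to be left alone
There are look-alikes about, which are no part of the job. What is shaped like the bar5 but brown, pink or purple is not meant.

How it is judged:
On the way, in this order (a step that is already met when the one before it is completed fails the run):
1. the leg is swung out and seated in its end detent (value of joint leg above 1.24 rad), for 0.2 s.
2. all ballast bars lie flat in the tray (x of bar1 in the frame of stand between -0.113 and 0.003 m and y of bar1 in the frame of stand between -0.155 and 0.155 m and z of each of bar1, bar2, bar3, bar4, bar5 in the frame of stand below 0.027 m and angle between each of bar1, bar2, bar3, bar4, bar5's own z axis and vertical below 0.08 rad and linear speed of each of bar1, bar2, bar3, bar4, bar5 below 0.02 m/s and x of bar2 in the frame of stand between -0.113 and 0.003 m and y of bar2 in the frame of stand between -0.155 and 0.155 m and x of bar3 in the frame of stand between -0.113 and 0.003 m and y of bar3 in the frame of stand between -0.155 and 0.155 m and x of bar4 in the frame of stand between -0.113 and 0.003 m and y of bar4 in the frame of stand between -0.155 and 0.155 m and x of bar5 in the frame of stand between -0.113 and 0.003 m and y of bar5 in the frame of stand between -0.155 and 0.155 m), for 0.2 s.
3. the handwheel is wound counter-clockwise past the pointer until the antenna follows, past its wanted tilt (value of joint antenna below -0.01 rad), for 0.1 s.
At the end, for the whole second after the job is handed in: the leg is within 0.06 rad of its end stop; every bar present lies flat and at rest in the tray; the red mark is within 6.5 mm (about 7 degrees) of the pointer, sideways, and the antenna within 0.012 rad of its wanted tilt, so that the backlash is taken up clockwise (all of step 2 and value of joint leg above 1.24 rad and y of dial_mark in the frame of stand between 0.0935 and 0.1065 m and x of dial_mark in the frame of stand below 0.085 m and value of joint antenna between -0.012 and 0.012 rad); the robot touches nothing.
It fails at once if a bystander (tape, mug, cable tester, ear defenders, screwdriver, pouch) is moved more than 3 cm (distance of any of tape, mug, tester, ear_defenders, screwdriver, pouch from where it was at the start of the episode above 0.03 m).
It fails at once if the antenna panel is pushed by the robot (contact force between any of the fingers, the arm and antenna above 6 N).
Of bar1, bar2, bar3, bar4, bar5 only 3 to 5 are there at a start; the rules pass over those that are not, and their reading is None.
At some moment in a run one of bar1, bar2, bar3, bar4, bar5 may be knocked a few centimetres aside while the robot is not near it.
Once in a run the grip may slacken for a moment while it holds something.
It also fails if it takes over 210 s, if anything falls off the work surface, if the arm or the gripper's body presses on something with over 40 N, if the wrist force passes 120 N, or if a joint passes its speed limit or range.

## Robot

A 6-joint arm with a two-finger parallel gripper is mounted at the origin on the work surface. World frame = base frame: x ahead of the robot, y to its left, z up, the work surface at z = 0. Lengths are in m, angles in rad, forces in N, time in s.
With the tool pointing down it reaches from about 0.35 to 0.775 m from the base axis. Payload 7.3 kg.
Tool frame: the origin (TCP) lies between the finger pads; the fingertips stand ahead of it and the grasp point (between the pads) lies 6 mm ahead of it (robot.tip_extent is the x of the fingertips in the tool frame, in m); x points along the fingers, z is the direction in which the jaws open and shut, and the axes are right-handed (so a half turn about x gives the same grasp; the last joint's range is limited). The gripper opens to 92 mm and grips with 3 to 60 N. Pads are 19 mm wide; open, the fingers measure 130 mm over their backs; the gripper's body (75 mm by 190 mm) begins 47 mm behind the grasp point.
Start: joints at [1.149, 0.342, 1.524, -0, 1.275, -0.146], TCP at [0.143, 0.505, 0.215] pointing down, gripper open.
Joint ranges: [-2.53, 2.53], [-0.77, 2.02], [0.04, 2.7], [-1, 4.14], [0.28, 2.66], [-3.11, 3.11]. Speed limits (rad/s): [2.57, 2.57, 3.14, 3.14, 3.14, 3.14].

## Interface

Orientations are given as [roll, pitch, yaw] about the fixed x, y, z axes, in that order (R = Rz(yaw) Ry(pitch) Rx(roll)).
In Python, from cell import robot gives the robot as it stands. The module is installed in compiled form; this text tells all that it offers.
- The arm moves only by the shell command python3 -m creep 'ROWS' [FORCE]. ROWS is JSON, a list of rows, each an object with "translation": the shift along the tool's x, y, z in m, a list of three; "twist": the turn, a rotation vector about the tool's x, y, z in rad, a list of three; "hand": the opening in per cent of the stroke, from 0 (shut) to 100 (fully open). A call has 1 to 5 rows; each row is the pose to reach, as a shift and turn from the pose measured when the call began, along the tool's axes at that moment; what a row does not reach only later rows make up. A row lasts 1/10 s, in which the tool goes at most 50 mm and 8.59 degrees, less where a joint would pass 70% of its speed; a pose out of reach is approached as far as the arm can. A call with a gripper value outside its range is refused whole. The fingers move at their own pace and stop on an object; FORCE is the grip in N (left out, the last holds). Time passes only in rows, so rows that repeat a pose let the fingers close. It gives the time, the measured TCP pose, the force and the opening at its end, in the units of the state.
- robot.observe(): the state, without advancing time (a new reading comes with each control period).
- robot.read_camera(name): name is "side" or "top"; returns the picture (384x512x3 uint8, blue, green, red); there is no depth.
- robot.calibration(name): a dict with "intrinsics" (3x3 intrinsics, pixels), "dist" ([k1, k2, p1, p2, k3] as OpenCV has them; the pictures are not rectified), "cam_to_world" (4x4, takes a point from camera to world coordinates). Camera axes: x right, y up, looking along -z (the intrinsics and any distortion apply to the point x, -y, -z); pixel columns grow to the right and rows downward; lengths in m; the calibration is good to about 2 mm. A picture is of the moment at which its call begins. calibration takes no time and is no camera call.
- robot.hand_in(): hands the job in, once; it reports no verdict.
The state is a dict: "time": time; "qpos": joint angles; "qvel": joint speeds; "joint_efforts": joint torques, N m; "tool_pos": TCP position; "tool_rot": TCP orientation; "contact_force": force on the tool from outside, world axes, zero at the start; "torque": the same for the moment, N m; "opening": finger opening in m.
Only numpy, scipy, OpenCV 4.12 (cv2) and the standard library are available. Lean on these libraries where they do the work, as an engineer would, in place of code of your own. Each camera call takes 0.05 s, during which the arm holds its last target. There are 200 camera calls.

## Working session

There is one attempt and no reset: what is moved stays moved. The work goes in short steps, Python scripts to look and compute and a shell command to move; the robot and the scene stay as the last step left them, time stands still between calls to the robot, and variables do not carry over. Pictures are saved under pics/ and viewed, about 12 in all and at most 16, crops included, and the job is handed in when it is done.

```bash
mkdir -p pics
cat > h.py <<'E'
import numpy as np,cv2
from cell import robot
from scipy.spatial.transform import Rotation as R
def cal(n):
    c=robot.calibration(n);return np.array(c["intrinsics"],float),np.array(c["dist"],float),np.array(c["cam_to_world"],float)
F=np.diag([1,-1,-1.])
def back(n,uv,z):
    K,d,T=cal(n);p=cv2.undistortPoints(np.array(uv,float).reshape(-1,1,2),K,d).reshape(-1,2)
    r=(T[:3,:3]@F@np.c_[p,np.ones(len(p))].T).T;o=T[:3,3]
    return o+r*((z-o[2])/r[:,2])[:,None]
def proj(n,X):
    K,d,T=cal(n);X=np.array(X,float).reshape(-1,3);c=(F@T[:3,:3].T@(X-T[:3,3]).T)
    return cv2.projectPoints(c.T.copy(),np.zeros(3),np.zeros(3),K,d)[0].reshape(-1,2)
def tool():
    s=robot.observe();return np.array(s["tool_pos"]),R.from_euler('xyz',s["tool_rot"]),s
def to(X,yawz=None):
    """shift in tool axes to world TCP X; turn so that tool z lies along horizontal angle yawz (mod pi)"""
    p,r,s=tool();out=r.inv().apply(np.array(X)-p)
    tw=None
    if yawz is not None:
        best=[]
        for a in (yawz,yawz+np.pi):
            z=np.array([np.cos(a),np.sin(a),0]);x=np.array([0,0,-1.]);M=R.from_matrix(np.c_[x,np.cross(z,x),z])
            best.append((r.inv()*M).as_rotvec())
        best.sort(key=np.linalg.norm);tw=best
    print("shift",out.round(4),"twist",[b.round(3) for b in tw] if tw else None,"pos",p.round(4),"q",np.round(s["qpos"],2),"t",s["time"])
def pic(n,f,box=None,k=1):
    im=robot.read_camera(n);cv2.imwrite("pics/raw_"+f,im)
    if box: im=im[box[1]:box[3],box[0]:box[2]]
    cv2.imwrite("pics/"+f,cv2.resize(im,None,fx=k,fy=k,interpolation=cv2.INTER_CUBIC) if k!=1 else im)
E
python3 - <<'E'
from h import *
a=robot.read_camera("top");b=robot.read_camera("side")
cv2.imwrite("pics/t0.png",a);cv2.imwrite("pics/s0.png",b)
cv2.imwrite("pics/t0b.png",cv2.resize(a,(800,600),interpolation=cv2.INTER_CUBIC));cv2.imwrite("pics/s0b.png",cv2.resize(b,(800,600),interpolation=cv2.INTER_CUBIC))
for n in("top","side"):print(cal(n)[2].round(3),cal(n)[0].round(0))
print(robot.observe(),robot.tip_extent)
E
```

```text
[[-2.10e-02  9.92e-01 -1.22e-01  3.93e-01]
 [-1.00e+00 -2.10e-02  1.00e-03  7.30e-02]
 [-1.00e-03  1.22e-01  9.93e-01  1.35e+00]
 [ 0.00e+00  0.00e+00  0.00e+00  1.00e+00]] [[384.   0. 256.]
 [  0. 384. 191.]
 [  0.   0.   1.]]
[[ 0.873  0.353 -0.337  0.143]
 [-0.487  0.611 -0.624 -0.639]
 [-0.015  0.709  0.705  0.943]
 [ 0.     0.     0.     1.   ]] [[382.   0. 256.]
 [  0. 382. 189.]
 [  0.   0.   1.]]
{'time': 0.1, 'qpos': array([ 1.14899915e+00,  3.42611253e-01,  1.52491572e+00, -1.52550235e-05,
        1.27538584e+00, -1.45986612e-01]), 'qvel': array([-2.66834169e-03, -1.00168233e-03, -3.00951116e-03,  3.50631939e-04,
        1.71991628e-03,  1.85265592e-05]), 'joint_efforts': array([ 2.72568075e-03, -4.32007813e+01, -2.44696158e+01,  7.19389971e-02,
        5.26853988e-02, -5.72950285e-05]), 'tool_pos': array([0.14279415, 0.50482098, 0.21463817]), 'tool_rot': array([ 3.0066561 ,  1.56947609, -1.98153899]), 'contact_force': array([0.08326969, 0.15475313, 0.52749747]), 'torque': array([-0.00360391, -0.02281425, -0.00333487]), 'opening': 0.09184030932745556} 0.025
```

View pics/t0b.png

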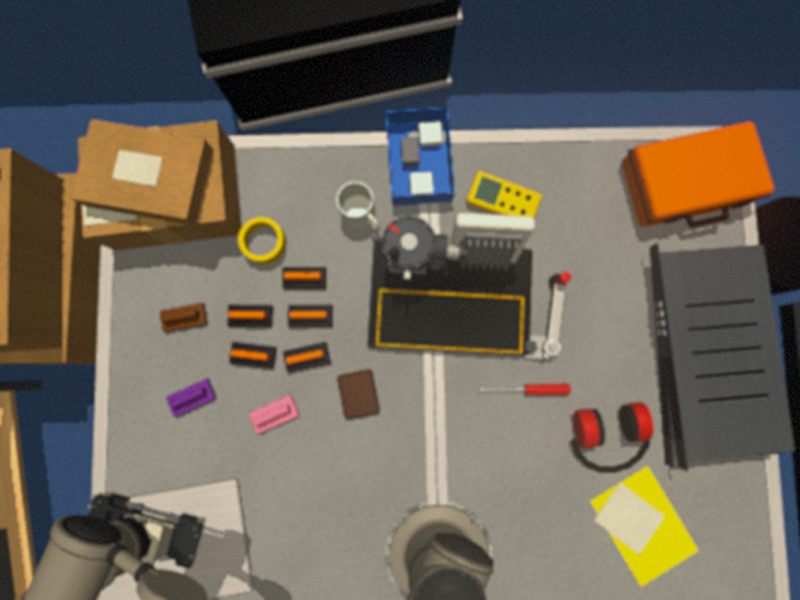

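View pics/s0b.png

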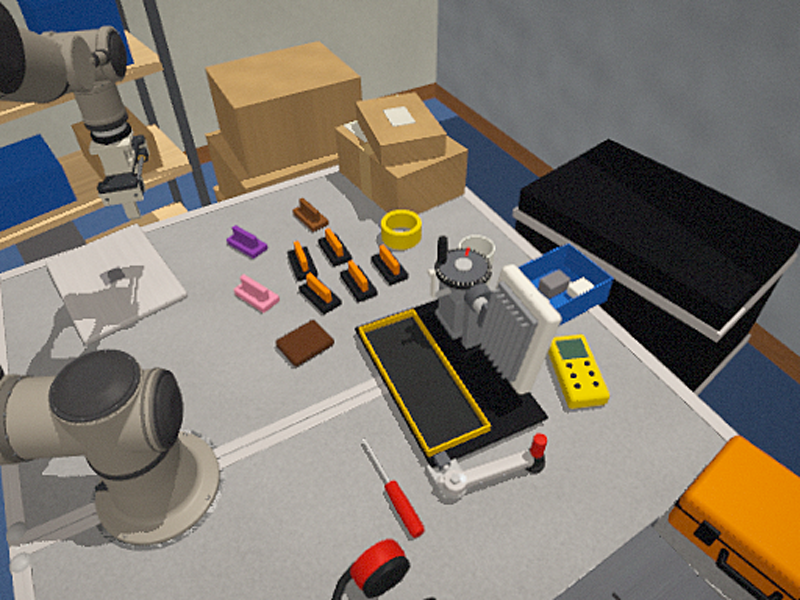

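The top view shows five orange-ribbed bars, at 800-scale (303,277), (249,316), (310,316), (252,355) and (306,357). The look-alikes are brown (184,318), purple (191,398) and pink (273,413), and the pouch is at (358,394). The stand tray is at (450,320), the knob at (565,278), the hinge at (551,348) and the wheel at (409,241), with its red mark near (393,229).

```bash
cat > meas.py <<'E'
from h import *
def orange(im):
    h=cv2.cvtColor(im,cv2.COLOR_BGR2HSV);return cv2.inRange(h,(5,170,140),(17,255,255))
def bars(im,z=0.048,x0=0.3,ymin=-1):
    n,l,s,c=cv2.connectedComponentsWithStats(orange(im));o=[]
    for i in range(1,n):
        if not 30<s[i,4]<400: continue
        px=np.argwhere(l==i)[:,::-1].astype(float)
        w=back("top",px,z)[:,:2];m=w.mean(0);e,v=np.linalg.eigh(np.cov(w.T));a=np.degrees(np.arctan2(v[1,1],v[0,1]))%180
        L=(w@v[:,1]).max()-(w@v[:,1]).min()
        o.append((m,a,L,px.mean(0)));print("bar",m.round(4),"ang",a.round(1),"L",L.round(3),"W",np.ptp(w@v[:,0]).round(3),px.mean(0).round(1))
    return o
E
python3 - <<'E'
from meas import *
im=cv2.imread("pics/t0.png");bars(im)
h=cv2.cvtColor(im,cv2.COLOR_BGR2HSV)
y=cv2.inRange(h,(20,120,110),(35,255,255));y[:180]=0;y[235:]=0;y[:,:230]=0;y[:,345:]=0
px=np.argwhere(y>0)[:,::-1];w=back("top",px,0.039)[:,:2]
r=cv2.minAreaRect(w.astype(np.float32)*1000);print("tray",r)
red=cv2.inRange(h,(0,150,100),(5,255,255))|cv2.inRange(h,(172,150,100),(180,255,255))
n,l,s,c=cv2.connectedComponentsWithStats(red)
for i in range(1,n):
    if s[i,4]>3: print("red",s[i],c[i].round(1),back("top",c[i],0.085)[0].round(4),back("top",c[i],0.178)[0].round(4))
print("hinge",back("top",[551/1.5625,348/1.5625],0.045)); print("hub",back("top",[409/1.5625,241/1.5625],0.18))
i2=cv2.imread("pics/t0.png");cv2.imwrite("pics/c0.png",np.hstack([cv2.resize(im[160:245,95:220],(400,272),interpolation=cv2.INTER_CUBIC),cv2.resize(im[130:215,235:360],(400,272),interpolation=cv2.INTER_CUBIC)]))
E
```

```text
bar [0.6114 0.2862] ang 88.5 L 0.076 W 0.011 [192.9 175.5]
bar [0.5262 0.4068] ang 88.2 L 0.079 W 0.014 [157.7 200.9]
bar [0.5232 0.274 ] ang 88.7 L 0.079 W 0.014 [196.5 201. ]
bar [0.4388 0.4014] ang 82.3 L 0.077 W 0.015 [159.  226.5]
bar [0.432  0.2817] ang 101.7 L 0.08 W 0.016 [194.3 227.9]
tray ((502.84814453125, -36.988861083984375), (323.5283203125, 129.94593811035156), 85.53263092041016)
red [249 143   6   6  15] [251.7 145.7] [0.7028 0.0818 0.085 ] [0.68   0.0812 0.178 ]
red [358 174   7   7  37] [361.1 177.2] [ 0.5876 -0.2816  0.085 ] [ 0.5733 -0.2555  0.178 ]
red [336 246  29   7 176] [350.5 248.8] [ 0.3518 -0.234   0.085 ] [ 0.3548 -0.2114  0.178 ]
red [404 258  14  24 222] [411.3 269.3] [ 0.281  -0.4296  0.085 ] [ 0.2892 -0.3926  0.178 ]
red [369 262  15  25 261] [376.7 273.7] [ 0.2696 -0.3155  0.085 ] [ 0.2787 -0.287   0.178 ]
hinge [[ 0.43793265 -0.25539887  0.045     ]]
hub [[0.65153105 0.05031528 0.18      ]]
```

View pics/c0.png

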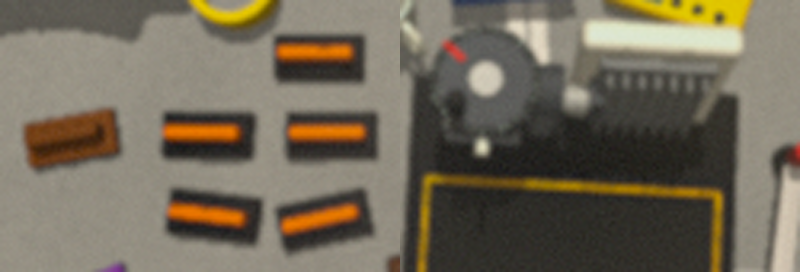

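Choice: the five orange ribs in the 2x2+1 block. Brown, purple and pink are left alone. Stand: origin (0.5577,-0.0413), yaw -4.5°. The hub and hinge positions agree with this to 2-3 mm, and the knob radius comes out at 149 mm. The leg is at about 0.08 rad, with the knob at (0.588,-0.282). The mark is about 131° clockwise of the pointer.

Run:
```python
from h import *
to([0.40,0.25,0.30],0); to([0.588,-0.282,0.30],0)
p,r,s=tool();print(r.as_matrix().round(3))
```

```text
shift [-0.0852 -0.3169 -0.1753] twist [array([ 1.295e+00, -1.000e-03,  1.000e-03]), array([-1.847e+00, -1.000e-03, -1.000e-03])] pos [0.1428 0.5048 0.2146] q [ 1.15  0.34  1.52 -0.    1.28 -0.15] t 0.1
shift [-0.0846 -0.6426 -0.636 ] twist [array([ 1.295e+00, -1.000e-03,  1.000e-03]), array([-1.847e+00, -1.000e-03, -1.000e-03])] pos [0.1428 0.5048 0.2146] q [ 1.15  0.34  1.52 -0.    1.28 -0.15] t 0.1
[[-0.001 -0.962  0.272]
 [-0.001  0.272  0.962]
 [-1.     0.    -0.001]]
```

```bash
python3 -m creep '[{"translation":[-0.04,-0.03,-0.01],"twist":[0.14,0,0],"hand":100},{"translation":[-0.06,-0.065,-0.04],"twist":[0.28,0,0],"hand":100},{"translation":[-0.08,-0.1,-0.07],"twist":[0.42,0,0],"hand":100},{"translation":[-0.085,-0.13,-0.105],"twist":[0.56,0,0],"hand":100},{"translation":[-0.085,-0.165,-0.14],"twist":[0.7,0,0],"hand":100}]' 60; python3 -c "
from h import *
to([0.588,-0.282,0.27],0)"
```

```text
time: 0.6
tool_pos: [0.264, 0.324, 0.3006]
tool_rot: [-0.63, 1.57, -0.04]
contact_force: [0.8, 0.7, -0.7]
opening: 0.0918
shift [ 0.0309 -0.6838 -0.068 ] twist [array([0.59 , 0.001, 0.   ]), array([-2.551e+00, -0.000e+00,  1.000e-03])] pos [0.264  0.324  0.3006] q [ 0.7   0.08  1.63 -0.    1.43  0.11] t 0.6
```

```bash
python3 -m creep '[{"translation":[0,-0.047,-0.005],"twist":[0.12,0,0],"hand":100},{"translation":[0,-0.094,-0.01],"twist":[0.24,0,0],"hand":100},{"translation":[0,-0.141,-0.014],"twist":[0.36,0,0],"hand":100},{"translation":[0,-0.188,-0.019],"twist":[0.48,0,0],"hand":100},{"translation":[0,-0.235,-0.024],"twist":[0.59,0,0],"hand":100}]'; python3 -c "
from h import *
to([0.588,-0.282,0.20],0)"
```

```text
time: 1.1
tool_pos: [0.3751, 0.1135, 0.3006]
tool_rot: [0.033, 1.57, 0.029]
contact_force: [0.7, 0.6, 0.7]
opening: 0.0917
shift [ 0.1008 -0.3945  0.2146] twist [array([-0.005,  0.001, -0.   ]), array([ 3.137e+00, -0.000e+00, -1.000e-03])] pos [0.3751 0.1135 0.3006] q [ 0.1   0.03  1.68 -0.    1.43  0.1 ] t 1.1
```

```bash
python3 -m creep '[{"translation":[0,-0.049,0],"twist":[0,0,0],"hand":100},{"translation":[0,-0.098,0],"twist":[0,0,0],"hand":100},{"translation":[0,-0.147,0.005],"twist":[0,0,0],"hand":100},{"translation":[0,-0.194,0.02],"twist":[0,0,0],"hand":100},{"translation":[0,-0.24,0.035],"twist":[0,0,0],"hand":100}]';python3 -m creep '[{"translation":[0,-0.035,0.03],"twist":[0,0,0],"hand":100},{"translation":[0,-0.07,0.06],"twist":[0,0,0],"hand":100},{"translation":[0,-0.105,0.09],"twist":[0,0,0],"hand":100},{"translation":[0,-0.135,0.12],"twist":[0,0,0],"hand":100},{"translation":[0.02,-0.155,0.16],"twist":[0,0,0],"hand":100}]'; python3 -c "
from h import *
to([0.588,-0.282,0.072],0)"
```

```text
time: 1.6
tool_pos: [0.4087, -0.1288, 0.3007]
tool_rot: [0.088, 1.57, 0.083]
contact_force: [1.6, 1.1, -0.1]
opening: 0.0919
time: 2.1
tool_pos: [0.5691, -0.2878, 0.2829]
tool_rot: [-0.562, 1.565, -0.57]
contact_force: [-0.2, -0.4, 0.8]
opening: 0.092
shift [0.211  0.0066 0.0179] twist [array([-0.008,  0.005,  0.003]), array([ 3.134,  0.005, -0.008])] pos [ 0.5691 -0.2878  0.2829] q [-0.59  0.52  1.06  0.    1.56 -0.58] t 2.1
```

```bash
python3 -m creep '[{"translation":[0.03,0.007,0.018],"twist":[0,0,0],"hand":100},{"translation":[0.075,0.007,0.018],"twist":[0,0,0],"hand":100},{"translation":[0.12,0.007,0.018],"twist":[0,0,0],"hand":100},{"translation":[0.165,0.007,0.018],"twist":[0,0,0],"hand":100},{"translation":[0.2,0.007,0.018],"twist":[0,0,0],"hand":100}]';  python3 - <<'E'
from h import *
pic("side","k1.png",(280,220,440,340),4)
to([0.588,-0.282,0.074],0)
E
```

```text
time: 2.6
tool_pos: [0.5868, -0.2807, 0.0794]
tool_rot: [-0.596, 1.569, -0.604]
contact_force: [-0.5, -0.4, -0.4]
opening: 0.0919
shift [-0.0005 -0.0028  0.0039] twist [array([-0.008, -0.006, -0.004]), array([ 3.134, -0.006,  0.01 ])] pos [ 0.5841 -0.2791  0.0736] q [-0.56  0.7   1.33 -0.    1.12 -0.56] t 2.65
```

View pics/k1.png

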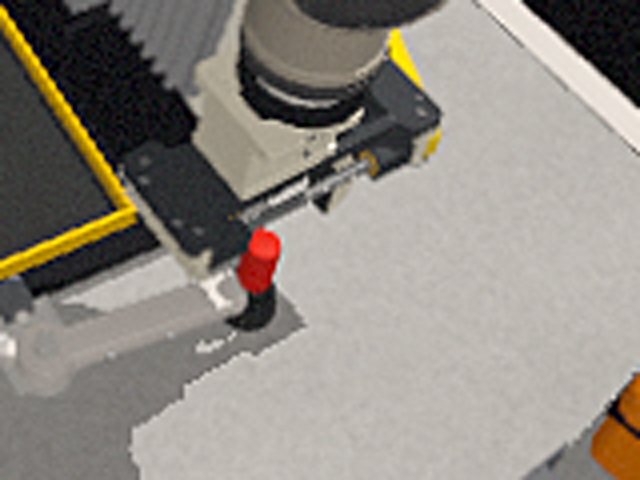

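Run:
```python
from h import *
im=cv2.imread("pics/raw_k1.png");h=cv2.cvtColor(im,cv2.COLOR_BGR2HSV)
red=cv2.inRange(h,(0,150,100),(5,255,255))|cv2.inRange(h,(172,150,100),(180,255,255))
n,l,s,c=cv2.connectedComponentsWithStats(red)
for i in range(1,n):
    if s[i,4]>20: print(s[i],c[i],back("side",c[i],0.065),back("side",c[i],0.07))
p,r,_=tool();print(proj("side",[p,p+r.apply([.006,0,.046]),p+r.apply([.006,0,-.046])]).round(1), proj("side",[[.589,-.284,.085],[.589,-.284,.04]]))
```

```text
[339 277  11  17 122] [344.37704918 284.80327869] [[ 0.58780727 -0.28745506  0.065     ]] [[ 0.58527068 -0.2894598   0.07      ]]
[246 307  26  37 353] [258.64589235 325.71104816] [[ 0.33806877 -0.27404619  0.065     ]] [[ 0.33695499 -0.27612732  0.07      ]]
[224 345  35  32 493] [239.29614604 358.06288032] [[ 0.26100453 -0.32081716  0.065     ]] [[ 0.2603298  -0.32263184  0.07      ]]
[[341.8 281.3]
 [355.2 275.1]
 [327.1 290.2]] [[345.0978035  279.51072286]
 [342.49235807 288.56008815]]
```

```bash
python3 -m creep '[{"translation":[0,-0.006,0.005],"twist":[0,0,0],"hand":100},{"translation":[0,-0.006,0.005],"twist":[0,0,0],"hand":0},{"translation":[0,-0.006,0.005],"twist":[0,0,0],"hand":0},{"translation":[0,-0.006,0.005],"twist":[0,0,0],"hand":0},{"translation":[0,-0.006,0.005],"twist":[0,0,0],"hand":0}]' 60
python3 - <<'E'
from h import *
to([.5,-.2,.07],0)
p,r,s=tool();print(s["opening"],s["contact_force"])
E
```

```text
time: 3.15
tool_pos: [0.5897, -0.2855, 0.0751]
tool_rot: [2.598, 1.566, 2.59]
contact_force: [0.1, 0.3, -0.2]
opening: 0.0642
shift [ 0.0057  0.0848 -0.0903] twist [array([-0.008, -0.004, -0.003]), array([ 3.134, -0.004,  0.006])] pos [ 0.5897 -0.2855  0.0751] q [-0.57  0.71  1.3  -0.    1.14 -0.56] t 3.15
0.06424855985698379 [ 0.07547712  0.25855746 -0.16071818]
```

```bash
for i in 1 2; do python3 -m creep '[{"translation":[0,0,0],"twist":[0,0,0],"hand":0},{"translation":[0,0,0],"twist":[0,0,0],"hand":0},{"translation":[0,0,0],"twist":[0,0,0],"hand":0}]' 60;done
python3 - <<'E'
from h import *
p,r,s=tool();H=np.array([.4403,-.2578])
d=p[:2]-H;print(p,np.linalg.norm(d),np.degrees(np.arctan2(d[1],d[0])),s["opening"])
a0=np.arctan2(d[1],d[0]);L=np.linalg.norm(d)
for k in range(1,12):
    a=a0-np.radians(7*k);t=H+.15*np.array([np.cos(a),np.sin(a)]) ;print(k,r.inv().apply([*(t-p[:2]),0]).round(4))
E
```

```text
time: 3.45
tool_pos: [0.5898, -0.2855, 0.0754]
tool_rot: [2.604, 1.566, 2.596]
contact_force: [-0.4, 0.8, -0.0]
opening: 0.0405
time: 3.75
tool_pos: [0.5897, -0.2855, 0.0754]
tool_rot: [2.605, 1.566, 2.597]
contact_force: [0.5, 0.2, 0.5]
opening: 0.0166
[ 0.58970935 -0.28549079  0.07535514] 0.1519537176638773 -10.499779450521192 0.01657152018909195
1 [-0.     -0.0175 -0.0062]
2 [-0.     -0.0346 -0.0126]
3 [-0.     -0.0509 -0.0211]
4 [-0.     -0.0659 -0.0315]
5 [-0.     -0.0796 -0.0436]
6 [ 0.     -0.0918 -0.0574]
7 [ 0.     -0.1021 -0.0725]
8 [ 1.000e-04 -1.106e-01 -8.870e-02]
9 [ 1.000e-04 -1.170e-01 -1.059e-01]
10 [ 0.0002 -0.1212 -0.1237]
11 [ 0.0003 -0.1233 -0.1419]
```

Run:
```python
from h import *
pic("side","k2.png",(300,235,400,310),6)
p,r,s=tool();print(s["opening"],s["contact_force"])
```

```text
0.012525118462435656 [-0.32726467  0.24043327 -0.27858612]
```

View pics/k2.png

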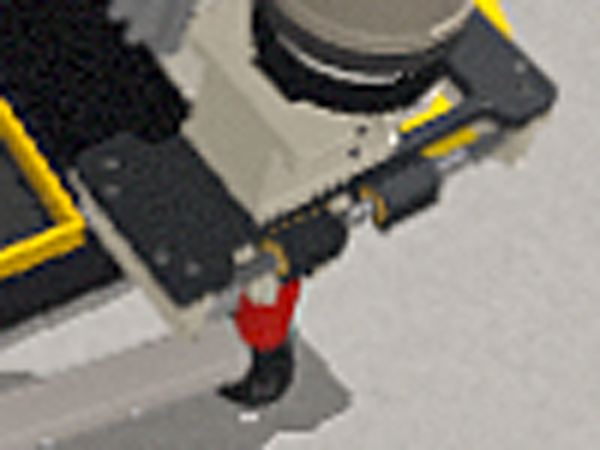

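Run:
```python
from h import *
p,r,s=tool();o=np.array([300,235])
print(((proj("side",[p+r.apply([a,b,0]) for a in(-.02,0,.025) for b in (-.01,.01)])-o)*6).round())
K=np.array([.589,-.286,0]);
for q in ([.589,-.286],[.589,-.27],[.589,-.30],[.575,-.286],[.60,-.286]): print(q,((proj("side",[[*q,.04],[*q,.085]])-o)*6).round().tolist())
im=cv2.imread("pics/t0.png");h=cv2.cvtColor(im,cv2.COLOR_BGR2HSV);c=im[168:186,352:372];cv2.imwrite("pics/kt.png",cv2.resize(c,None,fx=20,fy=20,interpolation=cv2.INTER_NEAREST))
```

```text
[[293. 274.]
 [264. 238.]
 [285. 298.]
 [257. 264.]
 [276. 328.]
 [248. 294.]]
[0.589, -0.286] [[258.0, 325.0], [273.0, 271.0]]
[0.589, -0.27] [[236.0, 298.0], [251.0, 243.0]]
[0.589, -0.3] [[277.0, 349.0], [294.0, 295.0]]
[0.575, -0.286] [[233.0, 339.0], [248.0, 285.0]]
[0.6, -0.286] [[277.0, 314.0], [294.0, 259.0]]
```

View pics/kt.png

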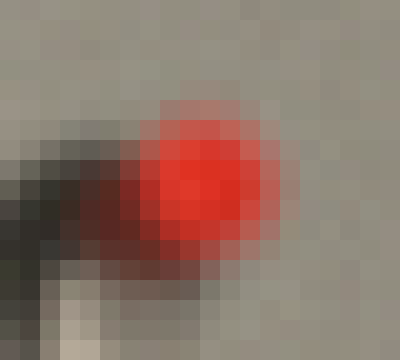

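```bash
python3 -m creep '[{"translation":[0,0,0],"twist":[0,0,0],"hand":0},{"translation":[0,0,0],"twist":[0,0,0],"hand":0},{"translation":[0,0,0],"twist":[0,0,0],"hand":0}]' 60
python3 - <<'E'
from h import *
pic("top","k3.png",(310,140,410,215),6)
E
```

```text
time: 4.1
tool_pos: [0.5897, -0.2855, 0.0754]
tool_rot: [2.592, 1.566, 2.584]
contact_force: [0.4, -0.2, 0.0]
opening: 0.0004
```

View pics/k3.png

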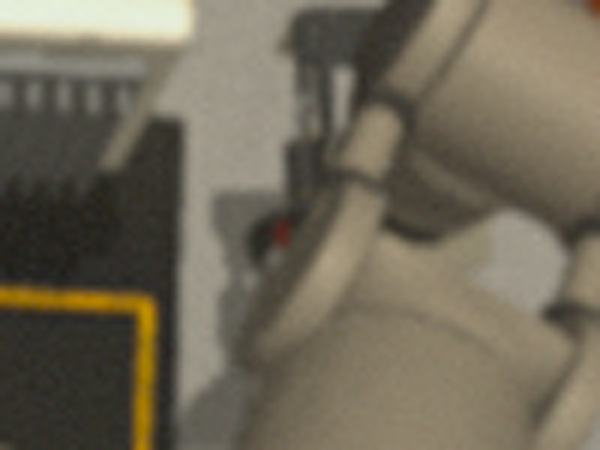

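Run:
```python
from h import *
def red(im,x0,y0,x1,y1):
    h=cv2.cvtColor(im,cv2.COLOR_BGR2HSV);m=cv2.inRange(h,(0,130,90),(6,255,255))|cv2.inRange(h,(172,130,90),(180,255,255))
    q=np.argwhere(m[y0:y1,x0:x1])[:,::-1]+[x0,y0];return len(q),q.min(0),q.max(0),q.mean(0)
for f in("s0.png","raw_k1.png","raw_k2.png"):print(f,red(cv2.imread("pics/"+f),320,260,400,310))
im=robot.read_camera("side");cv2.imwrite("pics/s3.png",im);print(red(im,320,260,400,310))
c=im[260:310,320:370];cv2.imwrite("pics/s3c.png",cv2.resize(c,None,fx=10,fy=10,interpolation=cv2.INTER_NEAREST))
```

```text
s0.png (127, array([339, 277]), array([349, 293]), array([344.33858268, 284.86614173]))
raw_k1.png (122, array([339, 277]), array([349, 293]), array([344.37704918, 284.80327869]))
raw_k2.png (74, array([339, 282]), array([349, 293]), array([344.2027027 , 287.58108108]))
(83, array([339, 282]), array([349, 293]), array([343.78313253, 287.22891566]))
```

View pics/s3c.png

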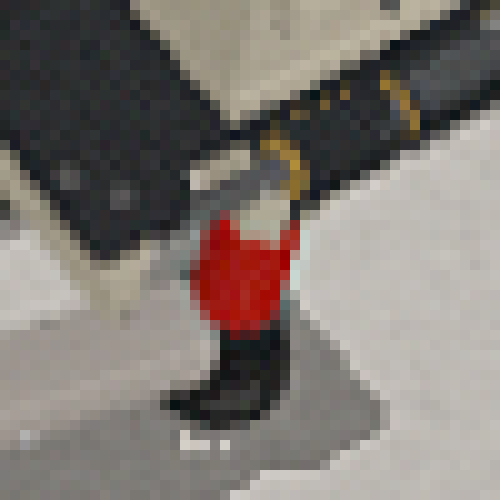

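Run:
```python
from h import *
p,r,s=tool();print(p,r.as_matrix().round(3))
o=np.array([320,260])
for a in(-.041,):
  for b in(-.0375,.0375):
    for c in(-.095,.095): print(a,b,c,p+r.apply([a,b,c]),((proj("side",p+r.apply([a,b,c]))-o)*10).round())
print("tip",[((proj("side",p+r.apply([.025,b,c]))-o)*10).round()[0].tolist() for b in(-.0095,.0095) for c in (-.01,.01)])
cv2.imwrite("pics/s3d.png",cv2.resize(cv2.imread("pics/s3.png")[180:330,260:420],None,fx=4,fy=4,interpolation=cv2.INTER_CUBIC))
```

```text
[ 0.58971373 -0.28549903  0.07534413] [[-0.004  0.008  1.   ]
 [ 0.002  1.    -0.008]
 [-1.     0.002 -0.004]]
-0.041 -0.0375 -0.095 [ 0.4945745  -0.32233503  0.11662229] [[ 57. 417.]]
-0.041 -0.0375 0.095 [ 0.68456704 -0.32385177  0.11589245] [[662.  83.]]
-0.041 0.0375 -0.095 [ 0.49517388 -0.24733763  0.11679499] [[-119.  180.]]
-0.041 0.0375 0.095 [ 0.68516642 -0.24885436  0.11606515] [[ 471. -124.]]
tip [[228.0, 313.0], [288.0, 279.0], [184.0, 257.0], [244.0, 225.0]]
```

View pics/s3d.png

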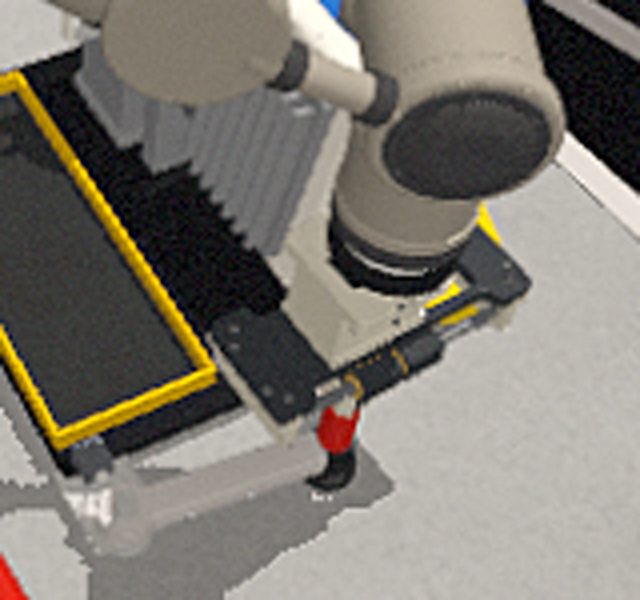

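Run:
```python
from h import *
for z in(.116,.14,.16,.18):
  print(z,proj("top",[.685,-.249,z]),proj("side",[[.5,-.322,z],[.685,-.322,z]]))
# check the side calibration on tray corners
H=np.array([.5577,-.0413]);c,s=np.cos(-.0785),np.sin(-.0785);M=np.array([[c,-s],[s,c]])
for q in([-117,-159],[7,-159],[-117,159],[7,159]):
  w=H+M@np.array(q)/1000;print(q,w,proj("side",[*w,.039]),proj("top",[*w,.039]))
```

```text
0.116 [[352.15266059 146.65093806]] [[327.4481488  300.69076336]
 [385.80547642 267.63665559]]
0.14 [[353.98737611 144.89235701]] [[328.69591079 295.61056787]
 [387.99741753 262.27887947]]
0.16 [[355.57064831 143.37468426]] [[329.77198002 291.21931973]
 [389.88127367 257.66230511]]
0.18 [[357.20590828 141.80707939]] [[330.88263836 286.6771099 ]
 [391.81938798 252.90126987]]
[-117, -159] [ 0.42859162 -0.19063528] [[272.94350503 288.56999194]] [[333.40197925 225.96440749]]
[7, -159] [ 0.55220976 -0.20035929] [[313.14135917 271.57909673]] [[334.59146391 189.90758355]]
[-117, 159] [0.45352899 0.12638542] [[228.71619621 208.87596372]] [[240.2155271  220.64970848]]
[7, 159] [0.57714713 0.11666142] [[263.7284336  196.87768384]] [[242.45031145 184.6821486 ]]
```

```bash
python3 - <<'E'
from h import *
for z in(.19,.215,.23,.25,.28): print(z,(proj("side",[.143,.505,z])*1.5625).round(),(proj("top",[.143,.505,z])*1.5625).round())
E
python3 -m creep '[{"translation":[0,0,0],"twist":[0,0,0],"hand":100},{"translation":[0,0,0],"twist":[0,0,0],"hand":100},{"translation":[0,0,0],"twist":[0,0,0],"hand":100},{"translation":[0,0,0],"twist":[0,0,0],"hand":100},{"translation":[0,0,0],"twist":[0,0,0],"hand":100}]'
python3 -m creep '[{"translation":[0.003,0,0],"twist":[0,0,0],"hand":100},{"translation":[0.006,0,0],"twist":[0,0,0],"hand":100}]'
```

```text
0.19 [[143. 218.]] [[174. 510.]]
0.215 [[140. 208.]] [[169. 513.]]
0.23 [[137. 202.]] [[166. 515.]]
0.25 [[134. 194.]] [[161. 518.]]
0.28 [[130. 182.]] [[154. 522.]]
time: 4.7
tool_pos: [0.5897, -0.2855, 0.0754]
tool_rot: [2.599, 1.566, 2.591]
contact_force: [-0.0, 0.1, 0.2]
opening: 0.0358
time: 4.9
tool_pos: [0.5897, -0.2855, 0.0691]
tool_rot: [2.603, 1.566, 2.595]
contact_force: [0.5, -1.0, 0.1]
opening: 0.0518
```

```bash
python3 -m creep '[{"translation":[0,0,0],"twist":[0,0,0],"hand":100},{"translation":[0,0,0],"twist":[0,0,0],"hand":100},{"translation":[0,0,0],"twist":[0,0,0],"hand":100},{"translation":[0.003,0,0],"twist":[0,0,0],"hand":100},{"translation":[0.006,0,0],"twist":[0,0,0],"hand":100}]'
python3 -m creep '[{"translation":[0.003,0,0],"twist":[0,0,0],"hand":100},{"translation":[0.006,0,0],"twist":[0,0,0],"hand":100}]'
```

```text
time: 5.4
tool_pos: [0.5897, -0.2855, 0.063]
tool_rot: [2.597, 1.567, 2.589]
contact_force: [-0.0, 0.3, -1.0]
opening: 0.0903
time: 5.6
tool_pos: [0.5896, -0.2854, 0.0566]
tool_rot: [2.602, 1.566, 2.594]
contact_force: [0.2, 0.4, -0.3]
opening: 0.0919
```

Run:
```python
from h import *
pic("side","k4.png",(305,235,395,305),7)
```

```text
(no output)
```

View pics/k4.png

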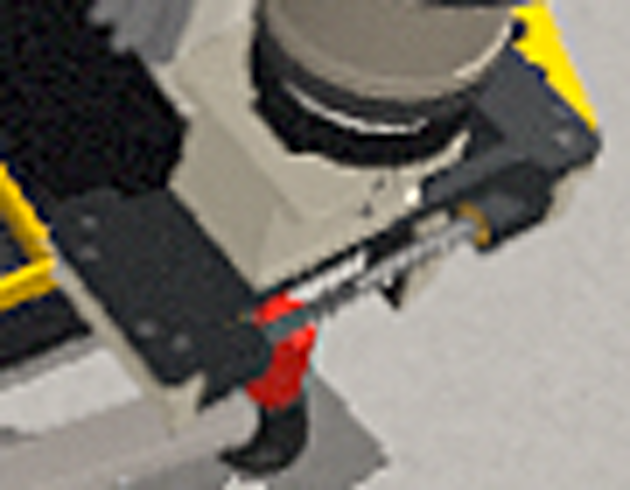

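Run:
```python
from h import *
p,r,s=tool()
for z in(.0316,.05,.07,.09): print(z,back("side",[362.9,276.4],z))
print(proj("side",[p+r.apply([.025,b,c]) for c in(.046,.06,-.046,-.06) for b in(-.0095,.0095)]).round(1))
```

```text
0.0316 [[ 0.66562688 -0.27894484  0.0316    ]]
0.05 [[ 0.65506276 -0.2862237   0.05      ]]
0.07 [[ 0.64358001 -0.2941355   0.07      ]]
0.09 [[ 0.63209727 -0.3020473   0.09      ]]
[[358.  285.8]
 [353.6 280.6]
 [362.  283.6]
 [357.6 278.4]
 [330.6 301. ]
 [326.3 295.4]
 [326.2 303.4]
 [322.  297.7]]
```

```bash
python3 -m creep '[{"translation":[0.003,0,0],"twist":[0,0,0],"hand":100},{"translation":[0.006,0,0],"twist":[0,0,0],"hand":100}]'
python3 -m creep '[{"translation":[0.003,0,0],"twist":[0,0,0],"hand":100},{"translation":[0.006,0,0],"twist":[0,0,0],"hand":100}]'
python3 -m creep '[{"translation":[0,0,0],"twist":[0,0,0],"hand":0},{"translation":[0,0,0],"twist":[0,0,0],"hand":0},{"translation":[0,0,0],"twist":[0,0,0],"hand":0},{"translation":[0,0,0],"twist":[0,0,0],"hand":0},{"translation":[0,0,0],"twist":[0,0,0],"hand":0}]'
python3 -m creep '[{"translation":[0,0,0],"twist":[0,0,0],"hand":0},{"translation":[0,0,0],"twist":[0,0,0],"hand":0},{"translation":[0,0,0],"twist":[0,0,0],"hand":0},{"translation":[0,0,0],"twist":[0,0,0],"hand":0},{"translation":[0,0,0],"twist":[0,0,0],"hand":0}]'
```

```text
time: 5.85
tool_pos: [0.5893, -0.2852, 0.0497]
tool_rot: [2.604, 1.565, 2.596]
contact_force: [-0.6, -0.9, 0.1]
opening: 0.092
time: 6.05
tool_pos: [0.5892, -0.2852, 0.0434]
tool_rot: [2.6, 1.565, 2.592]
contact_force: [0.5, 0.1, -0.4]
opening: 0.0915
time: 6.55
tool_pos: [0.5893, -0.2852, 0.0436]
tool_rot: [2.605, 1.565, 2.597]
contact_force: [0.6, 0.3, -0.0]
opening: 0.0563
time: 7.05
tool_pos: [0.5895, -0.2853, 0.0436]
tool_rot: [2.557, 1.566, 2.549]
contact_force: [1.7, -0.3, -0.3]
opening: 0.023
```

```bash
python3 -m creep '[{"translation":[0,0,0],"twist":[0,0,0],"hand":0},{"translation":[0,-0.009,-0.002],"twist":[0,0,0],"hand":0},{"translation":[0,-0.0175,-0.0045],"twist":[0,0,0],"hand":0},{"translation":[0,-0.034,-0.011],"twist":[0,0,0],"hand":0},{"translation":[0,-0.05,-0.019],"twist":[0,0,0],"hand":0}]'
python3 - <<'E'
from h import *
p,r,s=tool();H=np.array([.4403,-.2578])
d=p[:2]-H;print(p,np.linalg.norm(d),s["opening"]);a0=np.arctan2(d[1],d[0]);print(np.degrees(a0))
for k in range(1,12):
    a=a0-np.radians(6*k);t=H+.151*np.array([np.cos(a),np.sin(a)]) ;print(k,r.inv().apply([*(t-p[:2]),0]).round(4))
E
```

```text
time: 7.55
tool_pos: [0.5729, -0.3355, 0.0435]
tool_rot: [0.746, 1.568, 0.737]
contact_force: [10.2, 0.9, -6.9]
opening: 0.0229
[ 0.57288812 -0.33552645  0.04348157] 0.15369128364314258 0.022930176894326824
-30.379892581714067
1 [-0.     -0.0119 -0.0109]
2 [-0.0001 -0.0242 -0.0208]
3 [-0.0001 -0.0355 -0.032 ]
4 [-0.0002 -0.0454 -0.0442]
5 [-0.0002 -0.0541 -0.0575]
6 [-0.0003 -0.0613 -0.0715]
7 [-0.0003 -0.067  -0.0863]
8 [-0.0004 -0.0711 -0.1015]
9 [-0.0004 -0.0736 -0.1171]
10 [-0.0005 -0.0745 -0.1329]
11 [-0.0005 -0.0737 -0.1487]
```

```bash
python3 -m creep '[{"translation":[0,-0.012,-0.008],"twist":[0,0,0],"hand":0},{"translation":[0,-0.0242,-0.018],"twist":[0,0,0],"hand":0},{"translation":[0,-0.0355,-0.029],"twist":[0,0,0],"hand":0},{"translation":[0,-0.0455,-0.041],"twist":[0,0,0],"hand":0},{"translation":[0,-0.0545,-0.055],"twist":[0,0,0],"hand":0}]'
python3 - <<'E'
from h import *
p,r,s=tool();H=np.array([.4403,-.2578])
d=p[:2]-H;print(p,np.linalg.norm(d),s["opening"]);a0=np.arctan2(d[1],d[0]);print(np.degrees(a0))
for k in range(1,6):
    a=a0-np.radians(5*k);t=H+.152*np.array([np.cos(a),np.sin(a)]) ;print(k,r.inv().apply([*(t-p[:2]),0]).round(4))
E
```

```text
time: 8.05
tool_pos: [0.5223, -0.395, 0.0437]
tool_rot: [-0.486, 1.553, -0.498]
contact_force: [23.7, -17.0, -18.4]
opening: 0.0223
[ 0.52234765 -0.39500593  0.04366543] 0.15986645479087172 0.022271417942204923
-59.12103443960565
1 [-0.0002  0.0003 -0.0157]
2 [-0.0004 -0.0051 -0.0278]
3 [-0.0005 -0.0095 -0.0404]
4 [-0.0007 -0.0127 -0.0532]
5 [-0.0009 -0.0148 -0.0663]
```

```bash
python3 -m creep '[{"translation":[0,0.003,-0.002],"twist":[0,0,0],"hand":0},{"translation":[0,0.006,-0.004],"twist":[0,0,0],"hand":0}]'
python3 - <<'E'
from h import *
p,r,s=tool();print(s["opening"],s["torque"])
pic("side","k5.png",(220,240,400,375),4)
E
```

```text
time: 8.25
tool_pos: [0.5219, -0.3959, 0.0439]
tool_rot: [-0.662, 1.538, -0.676]
contact_force: [21.4, -27.3, -23.1]
opening: 0.022
0.022027129583176274 [-4.44793309 -2.70122656 -0.56701888]
```

View pics/k5.png

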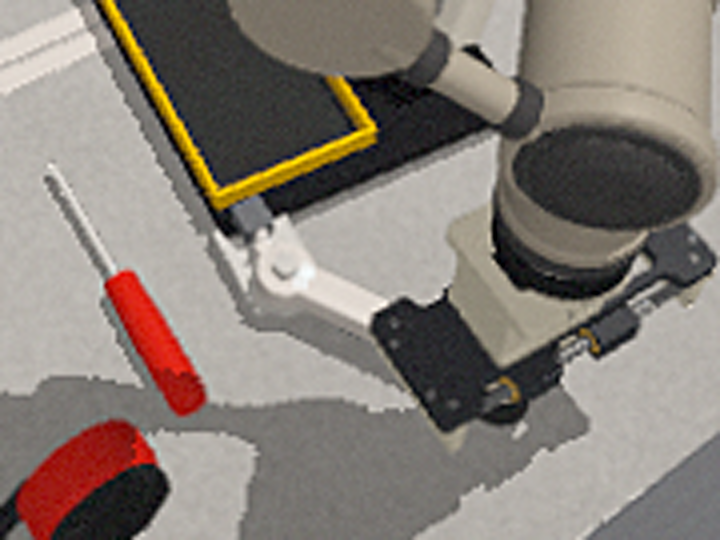

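```bash
python3 -m creep '[{"translation":[0,-0.002,0.0],"twist":[0,0,0],"hand":0},{"translation":[0,-0.006,-0.007],"twist":[0,0,0],"hand":0}]'; python3 -m creep '[{"translation":[0,-0.004,-0.008],"twist":[0,0,0],"hand":0},{"translation":[0,-0.007,-0.016],"twist":[0,0,0],"hand":0}]'
```

```text
time: 8.5
tool_pos: [0.5161, -0.4003, 0.0434]
tool_rot: [-0.577, 1.538, -0.591]
contact_force: [6.9, 2.2, -3.3]
opening: 0.0222
time: 8.7
tool_pos: [0.5017, -0.4087, 0.0433]
tool_rot: [-0.584, 1.533, -0.598]
contact_force: [7.8, -6.0, -5.8]
opening: 0.0212
```

```bash
python3 -m creep '[{"translation":[0,-0.005,-0.01],"twist":[0,0,0],"hand":0},{"translation":[0,-0.008,-0.02],"twist":[0,0,0],"hand":0},{"translation":[0,-0.01,-0.03],"twist":[0,0,0],"hand":0},{"translation":[0,-0.011,-0.038],"twist":[0,0,0],"hand":0}]'; python3 -m creep '[{"translation":[0,0,0],"twist":[0,0,0],"hand":0},{"translation":[0,0,0],"twist":[0,0,0],"hand":0}]'
```

```text
time: 9.1
tool_pos: [0.471, -0.4248, 0.0446]
tool_rot: [-0.593, 1.509, -0.61]
contact_force: [43.1, -24.2, -16.0]
opening: 0.0128
time: 9.3
tool_pos: [0.4718, -0.429, 0.0462]
tool_rot: [-0.651, 1.501, -0.669]
contact_force: [3.8, -11.7, -1.0]
opening: 0.0005
```

```bash
python3 -m creep '[{"translation":[-0.04,0,0],"twist":[0,0,0],"hand":0},{"translation":[-0.08,0,0],"twist":[0,0,0],"hand":0},{"translation":[-0.12,0,0],"twist":[0,0,0],"hand":0}]'
python3 - <<'E'
from h import *
import sys
im=robot.read_camera("side");cv2.imwrite("pics/s6.png",im)
h=cv2.cvtColor(im,cv2.COLOR_BGR2HSV);m=cv2.inRange(h,(0,130,90),(6,255,255))|cv2.inRange(h,(172,130,90),(180,255,255))
n,l,s,c=cv2.connectedComponentsWithStats(m)
for i in range(1,n):
    if s[i,4]>20: print(s[i],c[i],back("side",c[i],0.065))
to([.47,-.42,.17],0)
cv2.imwrite("pics/s6c.png",cv2.resize(im[200:380,230:430],None,fx=3.3,fy=3.3,interpolation=cv2.INTER_CUBIC))
E
```

```text
time: 9.6
tool_pos: [0.4638, -0.4237, 0.1668]
tool_rot: [-0.651, 1.503, -0.669]
contact_force: [0.4, -1.5, 0.5]
opening: 0.0003
[246 308  26  36 364] [258.5467033  325.56043956] [[ 0.33804997 -0.27359108  0.065     ]]
[330 340  12  15 123] [335.77235772 347.29268293] [[ 0.46720263 -0.41001036  0.065     ]]
[224 345  35  32 495] [239.10909091 358.20606061] [[ 0.26047932 -0.32090057  0.065     ]]
shift [0.0048 0.0063 0.0036] twist [array([-0.018,  0.061,  0.05 ]), array([ 3.121,  0.079, -0.096])] pos [ 0.4659 -0.426   0.1748] q [-0.87  0.52  1.35  0.01  1.19 -0.86] t 9.65
```

View pics/s6c.png

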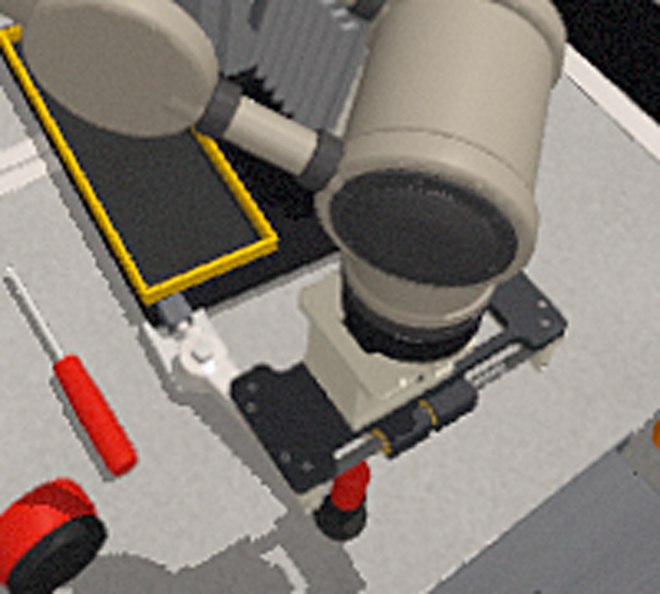

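Side view: the knob is now at (0.468,-0.408), so the leg direction gives about 1.31 rad and it is seated. The fingers slipped off at the stop. The tool's height seems off by a few centimetres, so I'll probe the surface near the bars.

```bash
python3 -m creep '[{"translation":[-0.04,0.02,0],"twist":[-0.004,0.012,0.01],"hand":0},{"translation":[-0.08,0.05,0],"twist":[-0.008,0.024,0.02],"hand":0},{"translation":[-0.11,0.09,-0.005],"twist":[-0.012,0.036,0.03],"hand":0},{"translation":[-0.12,0.14,-0.01],"twist":[-0.018,0.05,0.04],"hand":0},{"translation":[-0.12,0.19,-0.02],"twist":[-0.018,0.061,0.05],"hand":0}]';python3 -m creep '[{"translation":[0,0.05,0],"twist":[0,0,0],"hand":0},{"translation":[0,0.1,0],"twist":[0,0,0],"hand":0},{"translation":[0,0.15,0],"twist":[0,0,0],"hand":0},{"translation":[0,0.2,0],"twist":[0,0,0],"hand":0},{"translation":[0,0.25,0],"twist":[0,0,0],"hand":0}]'
python3 - <<'E'
from h import *
to([.47,.185,.12],0)
E
```

```text
time: 10.15
tool_pos: [0.4427, -0.2327, 0.2855]
tool_rot: [-0.765, 1.568, -0.766]
contact_force: [0.6, 0.9, -0.4]
opening: 0.0005
time: 10.65
tool_pos: [0.4417, 0.0178, 0.2848]
tool_rot: [-0.942, 1.568, -0.944]
contact_force: [1.0, 0.0, -0.3]
opening: 0.0003
shift [0.1644 0.1676 0.0278] twist [array([-0.001,  0.002,  0.002]), array([ 3.14e+00,  4.00e-03, -3.00e-03])] pos [0.4417 0.0178 0.2848] q [-0.13  0.14  1.6  -0.    1.4  -0.13] t 10.65
```

```bash
python3 -m creep '[{"translation":[0,0.05,0.005],"twist":[0,0,0],"hand":0},{"translation":[0,0.1,0.01],"twist":[0,0,0],"hand":0},{"translation":[0.03,0.145,0.02],"twist":[0,0,0],"hand":0},{"translation":[0.08,0.167,0.028],"twist":[0,0,0],"hand":0},{"translation":[0.13,0.167,0.028],"twist":[0,0,0],"hand":0}]';python3 -m creep '[{"translation":[0.04,0,0],"twist":[0,0,0],"hand":0},{"translation":[0.08,0,0],"twist":[0,0,0],"hand":0}]'
python3 - <<'E'
from h import *
im=robot.read_camera("side");cv2.imwrite("pics/s7.png",im);p,r,s=tool();t=p+r.apply([.025,0,0]);print(p,t,proj("side",[t,t+[0,0,.03]]))
u=proj("side",t)[0].astype(int);cv2.imwrite("pics/s7c.png",cv2.resize(im[u[1]-50:u[1]+40,u[0]-60:u[0]+60],None,fx=6,fy=6,interpolation=cv2.INTER_NEAREST))
E
```

```text
time: 11.15
tool_pos: [0.4703, 0.186, 0.1634]
tool_rot: [-0.278, 1.566, -0.276]
contact_force: [0.0, -1.3, -0.2]
opening: 0.0006
time: 11.35
tool_pos: [0.4696, 0.1856, 0.0814]
tool_rot: [-0.497, 1.567, -0.494]
contact_force: [1.4, 1.2, -1.0]
opening: 0.0007
[0.46586227 0.18438839 0.07558832] [0.46569568 0.18427816 0.05058911] [[224.01321937 193.78953813]
 [223.32174801 187.28015217]]
```

View pics/s7c.png

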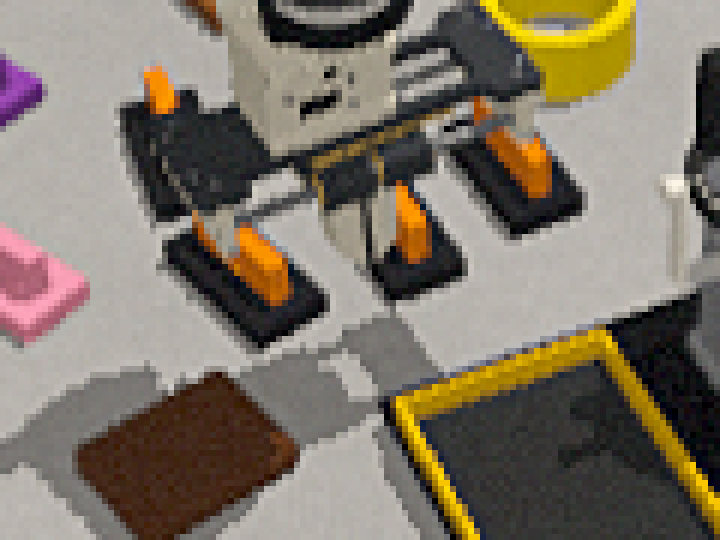

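The closed tips show at pixel (223.5,187.7), about 30 mm above nominal, while the xy position agrees. So the fingertips really sit at about TCP height (+5 mm), and I'll use that. Now the bars.

```bash
python3 -m creep '[{"translation":[-0.035,0,0],"twist":[0,0,0],"hand":50},{"translation":[-0.06,0,0],"twist":[0,0,0],"hand":50},{"translation":[-0.06,0,0],"twist":[0,0,0],"hand":50}]'
python3 - <<'E'
from meas import *
im=robot.read_camera("top");cv2.imwrite("pics/t8.png",im);bars(im,.042)
to([.432,.282,.08],np.radians(11.7))
E
```

```text
time: 11.7
tool_pos: [0.468, 0.1846, 0.1393]
tool_rot: [-1.842, 1.567, -1.84]
contact_force: [0.4, 0.8, 0.2]
opening: 0.0197
bar [0.6123 0.2872] ang 89.0 L 0.076 W 0.014 [192.9 175.5]
bar [0.5266 0.4086] ang 88.5 L 0.079 W 0.014 [157.6 201. ]
bar [0.439  0.4029] ang 82.3 L 0.077 W 0.016 [159.  226.6]
shift [ 0.0575  0.0979 -0.0348] twist [array([-0.202, -0.003,  0.003]), array([2.939, 0.005, 0.005])] pos [0.4671 0.1844 0.1378] q [ 0.23  0.38  1.7  -0.    1.07  0.22] t 11.75
```

```bash
python3 -m creep '[{"translation":[0,0.045,-0.015],"twist":[-0.1,0,0],"hand":50},{"translation":[0,0.09,-0.033],"twist":[-0.2,0,0],"hand":50},{"translation":[0.02,0.098,-0.035],"twist":[-0.202,0,0],"hand":50},{"translation":[0.05,0.098,-0.035],"twist":[-0.202,0,0],"hand":50},{"translation":[0.075,0.098,-0.035],"twist":[-0.202,0,0],"hand":50}]'
python3 - <<'E'
from h import *
im=robot.read_camera("side");cv2.imwrite("pics/s9.png",im);p,r,s=tool();t=p+r.apply([-.005,0,0]);print(p,s["opening"],proj("side",t))
h=cv2.cvtColor(im,cv2.COLOR_BGR2HSV);m=cv2.inRange(h,(5,170,140),(17,255,255))
n,l,s,c=cv2.connectedComponentsWithStats(m)
for i in range(1,n):
    if 30<s[i,4]<500: print(s[i],c[i].round(1),back("side",c[i],0.036).round(4))
to([.432,.282,.02],np.radians(11.7))
E
```

```text
time: 12.25
tool_pos: [0.4306, 0.282, 0.0612]
tool_rot: [-2.528, 1.565, -2.323]
contact_force: [0.4, -0.0, -0.8]
opening: 0.0463
[0.42840972 0.28058948 0.05748038] 0.04554153457012529 [[201.53560831 177.66911548]]
[243 157  13  19 102] [249.  166.5] [[0.6084 0.2769 0.036 ]]
[223 167  12  20  87] [228.6 177. ] [[0.5204 0.2636 0.036 ]]
[197 175  15  19 120] [204.1 184.2] [[0.4319 0.2737 0.036 ]]
[428 326  36  32 295] [443.7 341.1] [[ 0.7151 -0.5266  0.036 ]]
[465 351  41  33 264] [481.1 367.6] [[ 0.7427 -0.6206  0.036 ]]
shift [0.0374 0.0008 0.0042] twist [array([ 0.   , -0.012,  0.005]), array([-3.141, -0.008, -0.018])] pos [0.4284 0.2806 0.0575] q [ 0.43  0.51  1.75 -0.    0.89  0.23] t 12.3
```

```bash
python3 -m creep '[{"translation":[0.015,0.001,0.004],"twist":[0,-0.01,0.005],"hand":50},{"translation":[0.028,0.001,0.004],"twist":[0,-0.01,0.005],"hand":50},{"translation":[0.034,0.001,0.004],"twist":[0,-0.01,0.005],"hand":50}]'; python3 -m creep '[{"translation":[0.003,0,0],"twist":[0,0,0],"hand":0},{"translation":[0.003,0,0],"twist":[0,0,0],"hand":0},{"translation":[0.003,0,0],"twist":[0,0,0],"hand":0},{"translation":[0.003,0,0],"twist":[0,0,0],"hand":0},{"translation":[0.003,0,0],"twist":[0,0,0],"hand":0}]';python3 -m creep '[{"translation":[0.0,0,0],"twist":[0,0,0],"hand":0},{"translation":[0.0,0,0],"twist":[0,0,0],"hand":0},{"translation":[-0.015,0,0],"twist":[0,0,0],"hand":0},{"translation":[-0.03,0,0],"twist":[0,0,0],"hand":0}]'
```

```text
time: 12.6
tool_pos: [0.431, 0.2814, 0.0227]
tool_rot: [-2.957, 1.567, -2.753]
contact_force: [0.4, -0.2, 0.7]
opening: 0.0457
time: 13.1
tool_pos: [0.4318, 0.2817, 0.0203]
tool_rot: [-2.972, 1.569, -2.767]
contact_force: [0.9, 0.2, 2.1]
opening: 0.0132
time: 13.5
tool_pos: [0.4304, 0.2811, 0.0495]
tool_rot: [-2.942, 1.565, -2.738]
contact_force: [0.7, -0.8, -5.3]
opening: 0.0136
```

```bash
python3 -m creep '[{"translation":[-0.03,0,0],"twist":[-0.05,0,0],"hand":0},{"translation":[-0.06,0,0],"twist":[-0.15,0,0],"hand":0},{"translation":[-0.09,-0.03,0],"twist":[-0.28,0,0],"hand":0},{"translation":[-0.1,-0.07,0.01],"twist":[-0.42,0,0],"hand":0},{"translation":[-0.1,-0.11,0.01],"twist":[-0.56,0,0],"hand":0}]'
python3 - <<'E'
from h import *
to([.4934,-.1566,.14],np.radians(85.5)); print(robot.observe()["opening"])
E
```

```text
time: 14.0
tool_pos: [0.4643, 0.1754, 0.1509]
tool_rot: [3.028, 1.568, -2.485]
contact_force: [0.7, -0.0, -6.2]
opening: 0.0133
shift [ 0.0115 -0.2585 -0.2103] twist [array([-0.722, -0.003, -0.001]), array([ 2.42e+00, -2.00e-03,  4.00e-03])] pos [0.4643 0.1754 0.1509] q [ 0.21  0.36  1.7  -0.    1.09 -0.56] t 14.0
0.01326209071075501
```

```bash
python3 -m creep '[{"translation":[0.002,-0.035,-0.028],"twist":[-0.144,0,0],"hand":0},{"translation":[0.004,-0.07,-0.056],"twist":[-0.288,0,0],"hand":0},{"translation":[0.006,-0.105,-0.085],"twist":[-0.432,0,0],"hand":0},{"translation":[0.008,-0.14,-0.113],"twist":[-0.576,0,0],"hand":0},{"translation":[0.01,-0.175,-0.142],"twist":[-0.72,0,0],"hand":0}]'
python3 - <<'E'
from h import *
to([.4934,-.1566,.11],np.radians(85.5)); print(robot.observe()["opening"])
E
```

```text
time: 14.5
tool_pos: [0.4825, -0.0387, 0.1408]
tool_rot: [1.928, 1.566, -2.93]
contact_force: [1.1, 0.7, -6.5]
opening: 0.0136
shift [ 0.0309 -0.028  -0.115 ] twist [array([-0.066, -0.002, -0.005]), array([ 3.075e+00, -8.000e-03,  3.000e-03])] pos [ 0.4825 -0.0387  0.1408] q [-0.24  0.35  1.74 -0.    1.06 -1.66] t 14.5
0.013642992486742824
```

```bash
python3 -m creep '[{"translation":[0,-0.01,-0.04],"twist":[-0.03,0,0],"hand":0},{"translation":[0.0,-0.02,-0.08],"twist":[-0.066,0,0],"hand":0},{"translation":[0.01,-0.028,-0.115],"twist":[-0.066,0,0],"hand":0},{"translation":[0.031,-0.028,-0.115],"twist":[-0.066,0,0],"hand":0}]'
python3 - <<'E'
from h import *
to([.4934,-.1566,.043],np.radians(85.5)); print(robot.observe()["opening"])
E
```

```text
time: 14.9
tool_pos: [0.4944, -0.1614, 0.1101]
tool_rot: [2.756, 1.566, -2.04]
contact_force: [1.0, -0.0, -6.8]
opening: 0.0134
shift [0.0671 0.0013 0.005 ] twist [array([-0.004, -0.004, -0.002]), array([ 3.137e+00, -3.000e-03,  7.000e-03])] pos [ 0.4944 -0.1614  0.1101] q [-0.46  0.44  1.69 -0.01  1.01 -1.95] t 14.9
0.013398874201186562
```

Descend to just above the floor, check the force, then release.

```bash
python3 -m creep '[{"translation":[0.02,0.001,0.005],"twist":[0,0,0],"hand":0},{"translation":[0.045,0.001,0.005],"twist":[0,0,0],"hand":0},{"translation":[0.06,0.001,0.005],"twist":[0,0,0],"hand":0},{"translation":[0.065,0.001,0.005],"twist":[0,0,0],"hand":0}]';python3 -m creep '[{"translation":[0.003,0,0],"twist":[0,0,0],"hand":0},{"translation":[0.003,0,0],"twist":[0,0,0],"hand":0}]'
```

```text
time: 15.3
tool_pos: [0.4915, -0.1557, 0.0426]
tool_rot: [1.834, 1.563, -2.961]
contact_force: [-3.8, 0.6, -1.6]
opening: 0.0138
time: 15.5
tool_pos: [0.4916, -0.1557, 0.0423]
tool_rot: [1.967, 1.564, -2.828]
contact_force: [-5.8, 2.6, 15.9]
opening: 0.0137
```

```bash
python3 -m creep '[{"translation":[0,0,0],"twist":[0,0,0],"hand":45},{"translation":[0,0,0],"twist":[0,0,0],"hand":45},{"translation":[-0.01,0,0],"twist":[0,0,0],"hand":45},{"translation":[-0.05,0,0],"twist":[0,0,0],"hand":45},{"translation":[-0.1,0,0],"twist":[0,0,0],"hand":45}]'
python3 - <<'E'
from h import *
to([.523,.2745,.12],np.radians(-1.3));to([.50,.1,.16],np.radians(30)); print(robot.observe()["opening"])
E
```

```text
time: 16.0
tool_pos: [0.4912, -0.155, 0.1425]
tool_rot: [1.677, 1.56, -3.118]
contact_force: [1.7, 0.7, 0.1]
opening: 0.041
shift [0.0221 0.0035 0.4306] twist [array([ 1.511, -0.009, -0.008]), array([-1.631,  0.008, -0.009])] pos [ 0.4912 -0.155   0.1425] q [-0.45  0.4   1.65 -0.01  1.1  -1.94] t 16.0
shift [-0.0176  0.0124  0.2548] twist [array([ 0.964, -0.006, -0.009]), array([-2.177,  0.011, -0.007])] pos [ 0.4912 -0.155   0.1425] q [-0.45  0.4   1.65 -0.01  1.1  -1.94] t 16.0
0.040983700081702636
```

```bash
python3 -m creep '[{"translation":[-0.005,0.01,0.049],"twist":[0.14,0,0],"hand":45},{"translation":[-0.01,0.025,0.095],"twist":[0.28,0,0],"hand":45},{"translation":[-0.01,0.04,0.142],"twist":[0.42,0,0],"hand":45},{"translation":[-0.01,0.05,0.19],"twist":[0.56,0,0],"hand":45},{"translation":[-0.01,0.055,0.238],"twist":[0.7,0,0],"hand":45}]'
python3 - <<'E'
from h import *
to([.523,.2745,.12],np.radians(-1.3)); print(robot.observe()["opening"])
E
```

```text
time: 16.5
tool_pos: [0.4568, 0.0712, 0.1539]
tool_rot: [2.353, 1.561, -3.113]
contact_force: [1.0, 0.6, -0.2]
opening: 0.0413
shift [0.0332 0.0906 0.1938] twist [array([ 0.84 , -0.009, -0.003]), array([-2.302,  0.004, -0.011])] pos [0.4568 0.0712 0.1539] q [-0.01  0.3   1.77 -0.    1.08 -0.83] t 16.5
0.041306717794791
```

```bash
python3 -m creep '[{"translation":[0,0.015,0.04],"twist":[0.14,0,0],"hand":45},{"translation":[0,0.03,0.08],"twist":[0.29,0,0],"hand":45},{"translation":[0.0,0.05,0.12],"twist":[0.44,0,0],"hand":45},{"translation":[0.01,0.07,0.16],"twist":[0.59,0,0],"hand":45},{"translation":[0.033,0.0906,0.194],"twist":[0.74,0,0],"hand":45}]'
python3 - <<'E'
from meas import *
im=robot.read_camera("top");bars(im,.042)
to([.523,.2745,.022],np.radians(-1.3)); print(robot.observe()["opening"])
E
```

```text
time: 17.0
tool_pos: [0.5252, 0.2775, 0.1225]
tool_rot: [2.563, 1.567, 2.656]
contact_force: [0.4, -0.3, 0.4]
opening: 0.0412
bar [ 0.4928 -0.1607] ang 176.3 L 0.083 W 0.015 [324.  207.3]
shift [ 0.0948 -0.0075  0.0004] twist [array([ 0.106, -0.01 , -0.003]), array([-3.036,  0.004, -0.016])] pos [0.523  0.2818 0.1168] q [0.36 0.56 1.45 0.01 1.14 0.28] t 17.05
0.04147413751852555
```

```bash
python3 -m creep '[{"translation":[0.02,-0.0075,0],"twist":[0.1,-0.01,0],"hand":45},{"translation":[0.055,-0.0075,0],"twist":[0.106,-0.01,0],"hand":45},{"translation":[0.08,-0.0075,0],"twist":[0.106,-0.01,0],"hand":45},{"translation":[0.093,-0.0075,0],"twist":[0.106,-0.01,0],"hand":45}]'; python3 -m creep '[{"translation":[0.003,0,0],"twist":[0,0,0],"hand":0},{"translation":[0.003,0,0],"twist":[0,0,0],"hand":0},{"translation":[0.003,0,0],"twist":[0,0,0],"hand":0},{"translation":[0.003,0,0],"twist":[0,0,0],"hand":0},{"translation":[0.003,0,0],"twist":[0,0,0],"hand":0}]';python3 -m creep '[{"translation":[0.0,0,0],"twist":[0,0,0],"hand":0},{"translation":[-0.02,0,0],"twist":[0,0,0],"hand":0},{"translation":[-0.06,0,0],"twist":[0,0,0],"hand":0},{"translation":[-0.1,-0.01,-0.01],"twist":[-0.05,0,0],"hand":0},{"translation":[-0.11,-0.045,-0.025],"twist":[-0.18,0,0],"hand":0}]';python3 -c "
from h import *
to([.4981,-.0968,.14],np.radians(85.5))"
```

```text
time: 17.45
tool_pos: [0.5215, 0.2742, 0.022]
tool_rot: [2.763, 1.567, 2.74]
contact_force: [-0.3, -0.1, 0.1]
opening: 0.041
time: 17.95
tool_pos: [0.5233, 0.2745, 0.0206]
tool_rot: [1.352, 1.568, 1.329]
contact_force: [3.3, -0.9, 4.0]
opening: 0.0134
time: 18.45
tool_pos: [0.4989, 0.2321, 0.1338]
tool_rot: [0.564, 1.562, 0.726]
contact_force: [1.9, -1.0, -7.1]
opening: 0.0132
shift [-0.0082 -0.3244 -0.054 ] twist [array([-1.33e+00,  1.00e-02,  1.00e-03]), array([ 1.812e+00,  1.000e-03, -1.000e-02])] pos [0.4989 0.2321 0.1338] q [0.29 0.46 1.58 0.   1.09 0.13] t 18.45
```

```bash
python3 -m creep '[{"translation":[-0.005,-0.035,-0.015],"twist":[-0.14,0,0],"hand":0},{"translation":[-0.01,-0.07,-0.03],"twist":[-0.29,0,0],"hand":0},{"translation":[-0.01,-0.105,-0.045],"twist":[-0.44,0,0],"hand":0},{"translation":[-0.01,-0.14,-0.06],"twist":[-0.59,0,0],"hand":0},{"translation":[-0.01,-0.175,-0.07],"twist":[-0.74,0,0],"hand":0}]';python3 -c "
from h import *
to([.4981,-.0968,.14],np.radians(85.5))"
```

```text
time: 18.95
tool_pos: [0.4556, 0.0492, 0.1413]
tool_rot: [0.381, 1.564, 1.273]
contact_force: [-0.1, -0.2, -8.0]
opening: 0.0135
shift [ 0.0004 -0.1247 -0.0869] twist [array([-0.6  ,  0.007, -0.001]), array([ 2.542e+00, -1.000e-03, -9.000e-03])] pos [0.4556 0.0492 0.1413] q [-0.06  0.3   1.81  0.01  1.03 -0.96] t 18.95
```

```bash
python3 -m creep '[{"translation":[0,-0.03,-0.02],"twist":[-0.14,0,0],"hand":0},{"translation":[0,-0.06,-0.04],"twist":[-0.29,0,0],"hand":0},{"translation":[0,-0.095,-0.065],"twist":[-0.44,0.003,0],"hand":0},{"translation":[0,-0.1247,-0.087],"twist":[-0.6,0.007,0],"hand":0},{"translation":[0.03,-0.1247,-0.087],"twist":[-0.6,0.007,0],"hand":0}]';python3 -c "
from h import *
to([.4985,-.0968,.045],np.radians(85.5));print(robot.observe()['opening'])"
```

```text
time: 19.45
tool_pos: [0.5014, -0.1019, 0.1124]
tool_rot: [-2.049, 1.562, -0.555]
contact_force: [0.9, 1.2, -8.3]
opening: 0.0135
shift [0.0674 0.0038 0.0051] twist [array([ 0.002, -0.004,  0.007]), array([-3.14 , -0.012, -0.006])] pos [ 0.5014 -0.1019  0.1124] q [-0.35  0.42  1.71 -0.    1.   -1.84] t 19.45
0.01347675394557262
```

```bash
python3 -m creep '[{"translation":[0.02,0.004,0.005],"twist":[0,0,0],"hand":0},{"translation":[0.045,0.004,0.005],"twist":[0,0,0],"hand":0},{"translation":[0.062,0.004,0.005],"twist":[0,0,0],"hand":0},{"translation":[0.068,0.004,0.005],"twist":[0,0,0],"hand":0}]';python3 -m creep '[{"translation":[0.003,0,0],"twist":[0,0,0],"hand":0},{"translation":[0.003,0,0],"twist":[0,0,0],"hand":0}]'
```

```text
time: 19.85
tool_pos: [0.4952, -0.0958, 0.0424]
tool_rot: [2.976, 1.569, -1.813]
contact_force: [-20.1, 5.3, 48.8]
opening: 0.0137
time: 20.05
tool_pos: [0.4952, -0.0958, 0.0425]
tool_rot: [-2.912, 1.569, -1.418]
contact_force: [-8.3, 0.7, 22.6]
opening: 0.0135
```

```bash
python3 -m creep '[{"translation":[0,0,0],"twist":[0,0,0],"hand":45},{"translation":[0,0,0],"twist":[0,0,0],"hand":45},{"translation":[-0.01,0,0],"twist":[0,0,0],"hand":45},{"translation":[-0.05,0.01,0.02],"twist":[0.05,0,0],"hand":45},{"translation":[-0.1,0.03,0.06],"twist":[0.19,0,0],"hand":45}]'
python3 - <<'E'
from h import *
to([.50,.20,.16],np.radians(-1))
E
```

```text
time: 20.55
tool_pos: [0.4742, -0.0444, 0.1309]
tool_rot: [-2.956, 1.569, -1.657]
contact_force: [1.2, 1.3, 0.4]
opening: 0.0409
shift [-0.0297  0.0408  0.2423] twist [array([ 1.316, -0.002,  0.002]), array([-1.825, -0.002, -0.002])] pos [ 0.4742 -0.0444  0.1309] q [-0.25  0.35  1.78 -0.    1.02 -1.55] t 20.55
```

```bash
python3 -m creep '[{"translation":[-0.01,0.01,0.035],"twist":[0.14,0,0],"hand":45},{"translation":[-0.02,0.03,0.07],"twist":[0.29,0,0],"hand":45},{"translation":[-0.03,0.045,0.11],"twist":[0.44,0,0],"hand":45},{"translation":[-0.03,0.055,0.155],"twist":[0.59,0,0],"hand":45},{"translation":[-0.03,0.055,0.2],"twist":[0.74,0,0],"hand":45}]'
python3 - <<'E'
from h import *
to([.6123,.2872,.16],np.radians(-1))
E
```

```text
time: 21.05
tool_pos: [0.4728, 0.1565, 0.1619]
tool_rot: [-1.715, 1.568, -1.1]
contact_force: [1.5, -0.0, 0.9]
opening: 0.0413
shift [0.0018 0.0263 0.1893] twist [array([0.632, 0.   , 0.002]), array([-2.509e+00, -3.000e-03,  1.000e-03])] pos [0.4728 0.1565 0.1619] q [ 0.17  0.34  1.68 -0.    1.12 -0.45] t 21.05
```

```bash
python3 -m creep '[{"translation":[0,0.006,0.04],"twist":[0.14,0,0],"hand":45},{"translation":[0,0.01,0.08],"twist":[0.29,0,0],"hand":45},{"translation":[0,0.015,0.12],"twist":[0.44,0,0],"hand":45},{"translation":[0,0.022,0.16],"twist":[0.59,0,0],"hand":45},{"translation":[0.02,0.026,0.189],"twist":[0.63,0,0],"hand":45}]'
python3 - <<'E'
from meas import *
im=robot.read_camera("top");bars(im,.042)
to([.6123,.2872,.022],np.radians(-1))
E
```

```text
time: 21.55
tool_pos: [0.6151, 0.2893, 0.1449]
tool_rot: [0.082, 1.563, 0.063]
contact_force: [0.4, -0.5, 0.4]
opening: 0.0409
bar [ 0.4965 -0.0992] ang 177.1 L 0.079 W 0.015 [306.  206.6]
bar [ 0.4931 -0.1606] ang 176.6 L 0.083 W 0.015 [324.  207.2]
bar [0.4411 0.4249] ang 75.9 L 0.037 W 0.015 [152.6 226.1]
shift [ 0.1161 -0.0033 -0.0024] twist [array([-0.001,  0.001,  0.001]), array([ 3.141e+00,  1.000e-03, -1.000e-03])] pos [0.6147 0.2906 0.1381] q [ 0.33  0.69  1.15 -0.    1.3   0.35] t 21.6
```

```bash
python3 -m creep '[{"translation":[0.03,-0.0033,-0.0024],"twist":[0,0,0],"hand":45},{"translation":[0.07,-0.0033,-0.0024],"twist":[0,0,0],"hand":45},{"translation":[0.1,-0.0033,-0.0024],"twist":[0,0,0],"hand":45},{"translation":[0.115,-0.0033,-0.0024],"twist":[0,0,0],"hand":45}]'; python3 -m creep '[{"translation":[0.003,0,0],"twist":[0,0,0],"hand":0},{"translation":[0.003,0,0],"twist":[0,0,0],"hand":0},{"translation":[0.003,0,0],"twist":[0,0,0],"hand":0},{"translation":[0.003,0,0],"twist":[0,0,0],"hand":0},{"translation":[0.003,0,0],"twist":[0,0,0],"hand":0}]';python3 -m creep '[{"translation":[0.0,0,0],"twist":[0,0,0],"hand":0},{"translation":[-0.02,0,0],"twist":[0,0,0],"hand":0},{"translation":[-0.06,0,0],"twist":[0,0,0],"hand":0},{"translation":[-0.1,-0.01,-0.03],"twist":[-0.05,0,0],"hand":0},{"translation":[-0.12,-0.04,-0.07],"twist":[-0.1,0,0],"hand":0}]';python3 -c "
from h import *
to([.5028,-.037,.14],np.radians(85.5))"
```

```text
time: 22.0
tool_pos: [0.6105, 0.2867, 0.0201]
tool_rot: [-2.595, 1.566, -2.613]
contact_force: [0.5, 0.1, 0.1]
opening: 0.041
time: 22.5
tool_pos: [0.6118, 0.287, 0.0191]
tool_rot: [-2.068, 1.569, -2.086]
contact_force: [0.7, 0.2, 4.6]
opening: 0.0136
time: 23.0
tool_pos: [0.5457, 0.2525, 0.1395]
tool_rot: [0.171, 1.567, 0.256]
contact_force: [0.1, -1.2, -6.2]
opening: 0.0135
shift [-0.0009 -0.2848 -0.0674] twist [array([-1.407,  0.003,  0.002]), array([ 1.735,  0.002, -0.004])] pos [0.5457 0.2525 0.1395] q [ 0.31  0.54  1.42 -0.    1.18  0.22] t 23.0
```

```bash
python3 -m creep '[{"translation":[-0.005,-0.025,-0.03],"twist":[-0.14,0,0],"hand":0},{"translation":[-0.01,-0.055,-0.055],"twist":[-0.29,0,0],"hand":0},{"translation":[-0.01,-0.09,-0.075],"twist":[-0.44,0,0],"hand":0},{"translation":[-0.01,-0.125,-0.09],"twist":[-0.59,0,0],"hand":0},{"translation":[-0.01,-0.16,-0.1],"twist":[-0.74,0,0],"hand":0}]';python3 -c "
from h import *
to([.5038,-.037,.14],np.radians(85.5))"
```

```text
time: 23.5
tool_pos: [0.4572, 0.0844, 0.1483]
tool_rot: [0.608, 1.57, 1.436]
contact_force: [1.1, -1.0, -7.5]
opening: 0.0137
shift [ 0.0082 -0.1164 -0.0578] twist [array([-0.665,  0.001, -0.   ]), array([ 2.477e+00, -0.000e+00, -1.000e-03])] pos [0.4572 0.0844 0.1483] q [ 0.02  0.3   1.78  0.    1.05 -0.81] t 23.5
```

```bash
python3 -m creep '[{"translation":[0,-0.025,-0.012],"twist":[-0.14,0,0],"hand":0},{"translation":[0,-0.05,-0.024],"twist":[-0.29,0,0],"hand":0},{"translation":[0,-0.085,-0.04],"twist":[-0.44,0,0],"hand":0},{"translation":[0.01,-0.1164,-0.058],"twist":[-0.59,0,0],"hand":0},{"translation":[0.03,-0.1164,-0.058],"twist":[-0.665,0,0],"hand":0}]';python3 -c "
from h import *
to([.5038,-.037,.045],np.radians(85.5));print(robot.observe()['opening'])"
```

```text
time: 24.0
tool_pos: [0.5057, -0.0414, 0.1184]
tool_rot: [-1.92, 1.567, -0.426]
contact_force: [1.4, 0.3, -8.6]
opening: 0.0139
shift [0.0734 0.0026 0.0043] twist [array([ 0.002, -0.001,  0.004]), array([-3.14e+00, -6.00e-03, -2.00e-03])] pos [ 0.5057 -0.0414  0.1184] q [-0.23  0.41  1.71 -0.    1.01 -1.73] t 24.0
0.013921769870689335
```

```bash
python3 -m creep '[{"translation":[0.025,0.002,0.004],"twist":[0,0,0],"hand":0},{"translation":[0.05,0.002,0.004],"twist":[0,0,0],"hand":0},{"translation":[0.068,0.001,0.004],"twist":[0,0,0],"hand":0},{"translation":[0.073,0,0.004],"twist":[0,0,0],"hand":0}]';python3 -m creep '[{"translation":[0.003,0,0],"twist":[0,0,0],"hand":0},{"translation":[0.003,0,0],"twist":[0,0,0],"hand":0}]'
```

```text
time: 24.4
tool_pos: [0.5038, -0.037, 0.0427]
tool_rot: [1.727, 1.568, -3.062]
contact_force: [-1.0, 0.4, -6.7]
opening: 0.0136
time: 24.6
tool_pos: [0.5043, -0.0371, 0.0411]
tool_rot: [2.056, 1.569, -2.733]
contact_force: [-3.2, -0.6, 0.4]
opening: 0.013
```

```bash
python3 -m creep '[{"translation":[0,0,0],"twist":[0,0,0],"hand":45},{"translation":[0,0,0],"twist":[0,0,0],"hand":45},{"translation":[-0.01,0,0],"twist":[0,0,0],"hand":45},{"translation":[-0.05,0.02,0.005],"twist":[0.05,0,0],"hand":45},{"translation":[-0.1,0.05,0.03],"twist":[0.19,0,0],"hand":45}]'
python3 - <<'E'
from meas import *
im=robot.read_camera("top");cv2.imwrite("pics/t10.png",im);bars(im,.042)
to([.46,.2,.16],np.radians(-7))
E
```

```text
time: 25.1
tool_pos: [0.4627, -0.0098, 0.1318]
tool_rot: [2.313, 1.569, -2.671]
contact_force: [0.2, 0.4, 0.9]
opening: 0.0406
bar [ 0.4928 -0.1611] ang 176.0 L 0.083 W 0.015 [324.1 207.3]
bar [0.5268 0.4089] ang 88.1 L 0.079 W 0.015 [157.5 200.9]
bar [0.4392 0.4032] ang 82.6 L 0.077 W 0.015 [158.9 226.5]
shift [-0.0224  0.0589  0.1981] twist [array([1.412, 0.004, 0.003]), array([-1.73 , -0.003,  0.004])] pos [ 0.4618 -0.0067  0.1377] q [-0.18  0.31  1.81  0.    1.02 -1.47] t 25.15
```

```bash
python3 -m creep '[{"translation":[-0.005,0.01,0.04],"twist":[0.14,0,0],"hand":45},{"translation":[-0.01,0.025,0.08],"twist":[0.29,0,0],"hand":45},{"translation":[-0.02,0.04,0.12],"twist":[0.44,0,0],"hand":45},{"translation":[-0.02,0.055,0.16],"twist":[0.59,0,0],"hand":45},{"translation":[-0.02,0.06,0.2],"twist":[0.74,0,0],"hand":45}]'
python3 - <<'E'
from h import *
to([.4392,.4032,.14],np.radians(-7.5))
E
```

```text
time: 25.65
tool_pos: [0.4588, 0.1995, 0.1592]
tool_rot: [-0.61, 1.564, 0.029]
contact_force: [0.7, -0.3, 1.0]
opening: 0.0414
shift [0.0192 0.1753 0.1056] twist [array([0.77 , 0.007, 0.001]), array([-2.372e+00, -2.000e-03,  8.000e-03])] pos [0.4588 0.1995 0.1592] q [ 0.26  0.35  1.68 -0.    1.11 -0.38] t 25.65
```

```bash
python3 -m creep '[{"translation":[0,0.035,0.02],"twist":[0.15,0,0],"hand":45},{"translation":[0,0.07,0.042],"twist":[0.3,0,0],"hand":45},{"translation":[0,0.105,0.063],"twist":[0.45,0,0],"hand":45},{"translation":[0.01,0.14,0.085],"twist":[0.6,0,0],"hand":45},{"translation":[0.02,0.175,0.105],"twist":[0.75,0.005,0],"hand":45}]'; python3 -m creep '[{"translation":[0,0,0],"twist":[0.02,0,0],"hand":45}]';python3 - <<'E'
from h import *
to([.4392,.4032,.022],np.radians(-7.5))
E
```

```text
time: 26.15
tool_pos: [0.439, 0.4048, 0.1402]
tool_rot: [0.19, 1.566, 0.099]
contact_force: [1.5, -0.6, 0.1]
opening: 0.0414
time: 26.25
tool_pos: [0.4373, 0.4087, 0.1393]
tool_rot: [0.467, 1.567, 0.356]
contact_force: [0.8, -0.3, 0.0]
opening: 0.0412
shift [ 0.1173 -0.0055  0.0021] twist [array([ 0.02 ,  0.003, -0.002]), array([-3.122e+00,  3.000e-03,  5.000e-03])] pos [0.4373 0.4087 0.1393] q [ 0.62  0.54  1.43 -0.    1.17  0.74] t 26.25
```

```bash
python3 -m creep '[{"translation":[0.03,-0.0055,0.002],"twist":[0.02,0,0],"hand":45},{"translation":[0.07,-0.0055,0.002],"twist":[0.02,0,0],"hand":45},{"translation":[0.1,-0.0055,0.002],"twist":[0.02,0,0],"hand":45},{"translation":[0.116,-0.0055,0.002],"twist":[0.02,0,0],"hand":45}]'; python3 -m creep '[{"translation":[0.003,0,0],"twist":[0,0,0],"hand":0},{"translation":[0.003,0,0],"twist":[0,0,0],"hand":0},{"translation":[0.003,0,0],"twist":[0,0,0],"hand":0},{"translation":[0.003,0,0],"twist":[0,0,0],"hand":0},{"translation":[0.003,0,0],"twist":[0,0,0],"hand":0}]';python3 -m creep '[{"translation":[0.0,0,0],"twist":[0,0,0],"hand":0},{"translation":[-0.02,0,0],"twist":[0,0,0],"hand":0},{"translation":[-0.06,0,0],"twist":[0,0,0],"hand":0},{"translation":[-0.1,-0.03,0],"twist":[-0.1,0,0],"hand":0},{"translation":[-0.12,-0.07,0],"twist":[-0.24,0,0],"hand":0}]';python3 -c "
from h import *
to([.5085,.0228,.14],np.radians(85.5));to([.45,.12,.14],np.radians(35))"
```

```text
time: 26.65
tool_pos: [0.4384, 0.4019, 0.0215]
tool_rot: [-0.321, 1.569, -0.451]
contact_force: [0.5, 0.2, 0.4]
opening: 0.041
time: 27.15
tool_pos: [0.4395, 0.4024, 0.02]
tool_rot: [0.386, 1.567, 0.256]
contact_force: [0.8, -0.1, 4.8]
opening: 0.0135
time: 27.65
tool_pos: [0.4305, 0.3338, 0.1422]
tool_rot: [0.313, 1.563, 0.431]
contact_force: [0.6, -0.2, -6.3]
opening: 0.0134
shift [ 0.0018 -0.318   0.0411] twist [array([-1.375,  0.008,  0.003]), array([ 1.766,  0.003, -0.008])] pos [0.4305 0.3338 0.1422] q [ 0.52  0.44  1.58 -0.    1.11  0.4 ] t 27.65
shift [ 0.0017 -0.2146 -0.0057] twist [array([-0.494,  0.008, -0.001]), array([ 2.648e+00, -1.000e-03, -1.100e-02])] pos [0.4305 0.3338 0.1422] q [ 0.52  0.44  1.58 -0.    1.11  0.4 ] t 27.65
```

```bash
python3 -m creep '[{"translation":[0,-0.042,0],"twist":[-0.14,0,0],"hand":0},{"translation":[0,-0.084,0],"twist":[-0.29,0,0],"hand":0},{"translation":[0,-0.126,0],"twist":[-0.44,0,0],"hand":0},{"translation":[0,-0.168,-0.002],"twist":[-0.59,0,0],"hand":0},{"translation":[0,-0.21,-0.004],"twist":[-0.74,0,0],"hand":0}]';python3 -c "
from h import *
to([.5085,.0228,.14],np.radians(85.5))"
```

```text
time: 28.15
tool_pos: [0.4497, 0.1288, 0.1409]
tool_rot: [-0.227, 1.565, 0.584]
contact_force: [2.0, -0.2, -7.1]
opening: 0.0137
shift [ 0.0008 -0.1156 -0.0364] twist [array([-0.681,  0.005,  0.003]), array([ 2.461,  0.004, -0.006])] pos [0.4497 0.1288 0.1409] q [ 0.11  0.32  1.79  0.    1.03 -0.7 ] t 28.15
```

```bash
python3 -m creep '[{"translation":[0,-0.02,-0.005],"twist":[-0.14,0,0],"hand":0},{"translation":[0,-0.045,-0.015],"twist":[-0.29,0,0],"hand":0},{"translation":[0,-0.07,-0.025],"twist":[-0.44,0,0],"hand":0},{"translation":[0.0,-0.1,-0.036],"twist":[-0.59,0,0],"hand":0},{"translation":[0.02,-0.1156,-0.036],"twist":[-0.68,0.005,0],"hand":0}]';python3 -m creep '[{"translation":[0,0,0],"twist":[0,0,0],"hand":0}]';python3 -c "
from h import *
to([.5085,.0228,.045],np.radians(85.5));print(robot.observe()['opening'])"
```

```text
time: 28.65
tool_pos: [0.5106, 0.0206, 0.1221]
tool_rot: [-1.874, 1.564, -0.379]
contact_force: [1.2, 0.3, -6.9]
opening: 0.0135
time: 28.75
tool_pos: [0.5093, 0.0194, 0.1191]
tool_rot: [-2.76, 1.568, -1.265]
contact_force: [-0.7, 0.7, -7.6]
opening: 0.0137
shift [0.0741 0.0011 0.0035] twist [array([ 0.002, -0.002,  0.001]), array([-3.139e+00, -1.000e-03, -3.000e-03])] pos [0.5093 0.0194 0.1191] q [-0.11  0.41  1.7  -0.    1.02 -1.6 ] t 28.75
0.013652072063157331
```

```bash
python3 -m creep '[{"translation":[0.025,0.001,0.0035],"twist":[0,0,0],"hand":0},{"translation":[0.05,0.001,0.0035],"twist":[0,0,0],"hand":0},{"translation":[0.068,0,0.0035],"twist":[0,0,0],"hand":0},{"translation":[0.074,0,0.0035],"twist":[0,0,0],"hand":0}]';python3 -m creep '[{"translation":[0.002,0,0],"twist":[0,0,0],"hand":0},{"translation":[0.002,0,0],"twist":[0,0,0],"hand":0}]'
python3 -m creep '[{"translation":[0,0,0],"twist":[0,0,0],"hand":45},{"translation":[0,0,0],"twist":[0,0,0],"hand":45},{"translation":[-0.01,0,0],"twist":[0,0,0],"hand":45},{"translation":[-0.05,0.02,0.005],"twist":[0.05,0,0],"hand":45},{"translation":[-0.1,0.06,0.03],"twist":[0.19,0,0],"hand":45}]'
python3 - <<'E'
from meas import *
im=robot.read_camera("top");cv2.imwrite("pics/t11.png",im);bars(im,.042)
to([.5266,.4088,.15],np.radians(-1.6))
E
```

```text
time: 29.15
tool_pos: [0.5074, 0.0235, 0.0432]
tool_rot: [1.953, 1.566, -2.837]
contact_force: [-1.5, 0.6, -7.5]
opening: 0.0136
time: 29.35
tool_pos: [0.5077, 0.0238, 0.0423]
tool_rot: [2.055, 1.567, -2.735]
contact_force: [-0.1, 0.6, -6.7]
opening: 0.0136
time: 29.85
tool_pos: [0.4614, 0.0501, 0.1305]
tool_rot: [2.489, 1.568, -2.496]
contact_force: [0.1, 0.5, 0.2]
opening: 0.0407
bar [ 0.496  -0.0993] ang 176.6 L 0.079 W 0.015 [306.  206.8]
bar [ 0.4927 -0.1605] ang 176.1 L 0.079 W 0.015 [323.9 207.3]
bar [0.5269 0.4091] ang 87.9 L 0.076 W 0.015 [157.5 200.9]
shift [-0.0143  0.034   0.3603] twist [array([1.317e+00, 1.000e-03, 1.000e-03]), array([-1.825e+00, -1.000e-03,  1.000e-03])] pos [0.459  0.0533 0.1357] q [-0.05  0.31  1.81 -0.    1.02 -1.34] t 29.9
```

```bash
python3 -m creep '[{"translation":[-0.005,0.01,0.04],"twist":[0.14,0,0],"hand":45},{"translation":[-0.01,0.025,0.08],"twist":[0.29,0,0],"hand":45},{"translation":[-0.014,0.04,0.12],"twist":[0.44,0,0],"hand":45},{"translation":[-0.014,0.045,0.165],"twist":[0.59,0,0],"hand":45},{"translation":[-0.014,0.045,0.21],"twist":[0.74,0,0],"hand":45}]'
python3 - <<'E'
from h import *
to([.5269,.4088,.13],np.radians(-1.7))
E
```

```text
time: 30.4
tool_pos: [0.4733, 0.2662, 0.1514]
tool_rot: [-0.521, 1.567, 0.101]
contact_force: [1.1, -0.7, -0.2]
opening: 0.0411
shift [0.0217 0.0848 0.1265] twist [array([0.651, 0.004, 0.001]), array([-2.491e+00, -1.000e-03,  5.000e-03])] pos [0.4733 0.2662 0.1514] q [ 0.37  0.43  1.57 -0.    1.13 -0.25] t 30.4
```

```bash
python3 -m creep '[{"translation":[0,0.017,0.025],"twist":[0.13,0,0],"hand":45},{"translation":[0,0.034,0.05],"twist":[0.26,0,0],"hand":45},{"translation":[0,0.051,0.076],"twist":[0.39,0,0],"hand":45},{"translation":[0.01,0.068,0.101],"twist":[0.52,0,0],"hand":45},{"translation":[0.022,0.085,0.1265],"twist":[0.65,0.004,0],"hand":45}]'; python3 -m creep '[{"translation":[0,0,0],"twist":[0,0,0],"hand":45}]';python3 - <<'E'
from h import *
to([.5269,.4085,.022],np.radians(-1.7))
E
```

```text
time: 30.9
tool_pos: [0.5275, 0.4106, 0.1313]
tool_rot: [0.329, 1.568, 0.296]
contact_force: [-0.4, -0.7, 0.3]
opening: 0.0414
time: 31.0
tool_pos: [0.5272, 0.4131, 0.1294]
tool_rot: [0.724, 1.57, 0.69]
contact_force: [-1.0, -0.1, -1.1]
opening: 0.0413
shift [ 0.1074 -0.0047 -0.0002] twist [array([-0.004,  0.001, -0.001]), array([ 3.137e+00, -1.000e-03, -1.000e-03])] pos [0.5272 0.4131 0.1294] q [0.55 0.68 1.2  0.   1.26 0.58] t 31.0
```

```bash
python3 -m creep '[{"translation":[0.03,-0.0047,0],"twist":[0,0,0],"hand":45},{"translation":[0.07,-0.0047,0],"twist":[0,0,0],"hand":45},{"translation":[0.095,-0.0047,0],"twist":[0,0,0],"hand":45},{"translation":[0.106,-0.0047,0],"twist":[0,0,0],"hand":45}]'; python3 -m creep '[{"translation":[0.003,0,0],"twist":[0,0,0],"hand":0},{"translation":[0.003,0,0],"twist":[0,0,0],"hand":0},{"translation":[0.003,0,0],"twist":[0,0,0],"hand":0},{"translation":[0.003,0,0],"twist":[0,0,0],"hand":0},{"translation":[0.003,0,0],"twist":[0,0,0],"hand":0}]';python3 -m creep '[{"translation":[0.0,0,0],"twist":[0,0,0],"hand":0},{"translation":[-0.02,0,0],"twist":[0,0,0],"hand":0},{"translation":[-0.06,0,0],"twist":[0,0,0],"hand":0},{"translation":[-0.1,-0.03,-0.02],"twist":[-0.1,0,0],"hand":0},{"translation":[-0.12,-0.07,-0.04],"twist":[-0.24,0,0],"hand":0}]';python3 -c "
from h import *
to([.5132,.0826,.14],np.radians(85.5));to([.45,.15,.14],np.radians(55))"
```

```text
time: 31.4
tool_pos: [0.5259, 0.4072, 0.0217]
tool_rot: [-2.565, 1.568, -2.597]
contact_force: [-0.0, -0.4, 0.7]
opening: 0.0411
time: 31.9
tool_pos: [0.5272, 0.4077, 0.0205]
tool_rot: [0.292, 1.57, 0.26]
contact_force: [0.8, -0.8, 5.4]
opening: 0.0129
time: 32.4
tool_pos: [0.4857, 0.3418, 0.1405]
tool_rot: [0.415, 1.568, 0.629]
contact_force: [1.7, -1.0, -8.1]
opening: 0.0133
shift [ 1.000e-04 -2.592e-01 -2.820e-02] twist [array([-1.278e+00,  3.000e-03,  1.000e-03]), array([ 1.863e+00,  1.000e-03, -3.000e-03])] pos [0.4857 0.3418 0.1405] q [0.48 0.53 1.44 0.   1.17 0.27] t 32.4
shift [ 1.000e-04 -1.799e-01 -7.570e-02] twist [array([-0.746,  0.003, -0.   ]), array([ 2.396, -0.   , -0.004])] pos [0.4857 0.3418 0.1405] q [0.48 0.53 1.44 0.   1.17 0.27] t 32.4
```

```bash
python3 -m creep '[{"translation":[0,-0.036,-0.016],"twist":[-0.149,0,0],"hand":0},{"translation":[0,-0.072,-0.03],"twist":[-0.298,0,0],"hand":0},{"translation":[0,-0.108,-0.045],"twist":[-0.447,0,0],"hand":0},{"translation":[0,-0.144,-0.06],"twist":[-0.597,0,0],"hand":0},{"translation":[0,-0.18,-0.076],"twist":[-0.746,0,0],"hand":0}]';python3 -c "
from h import *
to([.5132,.0826,.13],np.radians(85.5))"
```

```text
time: 32.9
tool_pos: [0.4481, 0.1493, 0.1389]
tool_rot: [1.38, 1.569, 2.34]
contact_force: [0.7, -0.5, -8.2]
opening: 0.0132
shift [ 0.0088 -0.0916 -0.0172] twist [array([-0.533,  0.001, -0.001]), array([ 2.609e+00, -2.000e-03, -1.000e-03])] pos [0.4481 0.1493 0.1389] q [ 0.16  0.33  1.78  0.    1.04 -0.8 ] t 32.9
```

```bash
python3 -m creep '[{"translation":[0,-0.015,0],"twist":[-0.14,0,0],"hand":0},{"translation":[0,-0.035,-0.005],"twist":[-0.28,0,0],"hand":0},{"translation":[0,-0.06,-0.01],"twist":[-0.42,0,0],"hand":0},{"translation":[0.0,-0.085,-0.017],"twist":[-0.533,0,0],"hand":0},{"translation":[0.01,-0.0916,-0.017],"twist":[-0.533,0,0],"hand":0}]';python3 -m creep '[{"translation":[0,0,0],"twist":[0,0,0],"hand":0}]';python3 -c "
from h import *
to([.5132,.0826,.045],np.radians(85.5));print(robot.observe()['opening'])"
```

```text
time: 33.4
tool_pos: [0.5148, 0.0808, 0.1286]
tool_rot: [-0.525, 1.57, 0.968]
contact_force: [0.1, -0.2, -8.4]
opening: 0.0133
time: 33.5
tool_pos: [0.5133, 0.0803, 0.1262]
tool_rot: [1.551, 1.565, 3.042]
contact_force: [-0.2, 0.5, -8.7]
opening: 0.0136
shift [ 0.0812 -0.0002  0.0022] twist [array([-0.001,  0.   , -0.005]), array([ 3.14 , -0.008, -0.   ])] pos [0.5133 0.0803 0.1262] q [ 0.01  0.43  1.66  0.    1.06 -1.48] t 33.5
0.013638602050364854
```

```bash
python3 -m creep '[{"translation":[0.03,0,0.002],"twist":[0,0,0],"hand":0},{"translation":[0.06,0,0.002],"twist":[0,0,0],"hand":0},{"translation":[0.076,0,0.002],"twist":[0,0,0],"hand":0},{"translation":[0.081,-0.001,0.002],"twist":[0,0,0],"hand":0}]';python3 -m creep '[{"translation":[0.002,0,0],"twist":[0,0,0],"hand":0},{"translation":[0.002,0,0],"twist":[0,0,0],"hand":0}]'
python3 -m creep '[{"translation":[0,0,0],"twist":[0,0,0],"hand":45},{"translation":[0,0,0],"twist":[0,0,0],"hand":45},{"translation":[-0.01,0,0],"twist":[0,0,0],"hand":45},{"translation":[-0.05,0.02,0.005],"twist":[0.05,0,0],"hand":45},{"translation":[-0.1,0.06,0.03],"twist":[0.05,0,0],"hand":45}]'; python3 -m creep '[{"translation":[-0.03,0.02,0.03],"twist":[0,0,0],"hand":50},{"translation":[-0.06,0.02,0.07],"twist":[0,0,0],"hand":50},{"translation":[-0.08,0.02,0.115],"twist":[0,0,0],"hand":50},{"translation":[-0.09,0.02,0.16],"twist":[0,0,0],"hand":50}]';python3 - <<'E'
from meas import *
im=robot.read_camera("top");cv2.imwrite("pics/t12.png",im);bars(im,.065)
cv2.imwrite("pics/t12c.png",cv2.resize(im[130:240,220:370],None,fx=4.5,fy=4.5,interpolation=cv2.INTER_CUBIC))
to([.6205,.0815,.26],np.radians(85.5))
E
```

```text
time: 33.9
tool_pos: [0.5109, 0.0831, 0.0428]
tool_rot: [1.588, 1.559, 3.079]
contact_force: [-4.4, -0.4, 0.6]
opening: 0.0133
time: 34.1
tool_pos: [0.5114, 0.0833, 0.0427]
tool_rot: [1.627, 1.561, 3.117]
contact_force: [-3.5, -2.3, -0.5]
opening: 0.0135
time: 34.6
tool_pos: [0.4658, 0.1096, 0.1312]
tool_rot: [1.689, 1.561, 3.127]
contact_force: [0.7, 0.6, 0.7]
opening: 0.0409
time: 35.0
tool_pos: [0.469, 0.273, 0.2253]
tool_rot: [1.115, 1.566, 2.552]
contact_force: [0.9, 0.2, 0.7]
opening: 0.0459
bar [0.5086 0.0833] ang 175.0 L 0.078 W 0.015 [252.5 203.6]
bar [0.5073 0.0234] ang 175.2 L 0.078 W 0.015 [270.3 203.6]
bar [ 0.5034 -0.0374] ang 175.0 L 0.081 W 0.015 [288.4 204.4]
bar [ 0.4941 -0.0963] ang 177.1 L 0.078 W 0.014 [306.  206.8]
bar [ 0.4913 -0.1565] ang 176.6 L 0.081 W 0.015 [324.  207.2]
shift [-0.036  -0.1754 -0.176 ] twist [array([-0.052,  0.007, -0.003]), array([ 3.089, -0.004, -0.011])] pos [0.4695 0.2792 0.2258] q [ 0.39  0.37  1.45  0.01  1.32 -1.05] t 35.05
```

View pics/t12c.png

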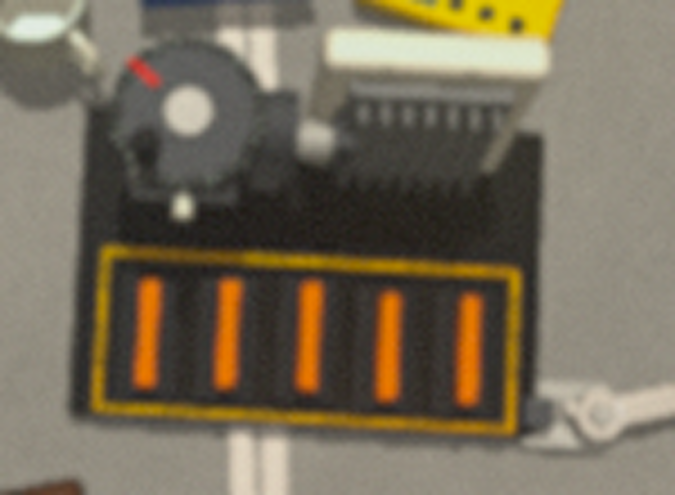

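The top view shows five ribs flat inside the yellow rim and the leg swung out. The red mark is still at its start, crop (143,72), and the handle is at crop (145,150).

```bash
python3 -m creep '[{"translation":[-0.02,-0.01,-0.01],"twist":[0.14,0,0],"hand":50},{"translation":[-0.04,-0.025,-0.025],"twist":[0.29,0,0],"hand":50},{"translation":[-0.055,-0.04,-0.04],"twist":[0.44,0,0],"hand":50},{"translation":[-0.06,-0.06,-0.06],"twist":[0.59,0,0],"hand":50},{"translation":[-0.06,-0.08,-0.08],"twist":[0.74,0,0],"hand":50}]';python3 - <<'E'
from meas import *
print(back("top",[252.2,163.3],.239),back("top",[251.8,145.8],.178))
im=cv2.imread("pics/t12.png");h=cv2.cvtColor(im,cv2.COLOR_BGR2HSV)
m=cv2.inRange(h,(0,120,90),(6,255,255))|cv2.inRange(h,(172,120,90),(180,255,255));m[:135]=0;m[165:]=0;m[:,:240]=0;m[:,280:]=0
q=np.argwhere(m)[:,::-1].mean(0);w=back("top",q,.178)[0];d=w[:2]-[.650,.0517];print(w,np.linalg.norm(d),np.degrees(np.arctan2(d[1],d[0])))
# hub centre / pointer
print(back("top",[220+188/4.5,130+110/4.5],.18),back("top",[220+182/4.5,130+207/4.5],.19))
to([.6205,.0815,.285],0)
E
```

```text
time: 35.55
tool_pos: [0.5393, 0.1885, 0.2873]
tool_rot: [0.719, 1.562, 1.413]
contact_force: [0.4, 0.7, 0.3]
opening: 0.0461
[[0.61189168 0.08019486 0.239     ]] [[0.6795209 0.0807455 0.178    ]]
[0.68108051 0.08165163 0.178     ] 0.043163618165563404 43.94034884234812
[[0.65088187 0.05027506 0.18      ]] [[0.58152436 0.05610189 0.19      ]]
shift [ 0.0015 -0.1342 -0.0061] twist [array([ 0.694,  0.004, -0.007]), array([-2.447,  0.009,  0.005])] pos [0.5393 0.1885 0.2873] q [ 0.2   0.38  1.26  0.01  1.49 -0.5 ] t 35.55
```

```bash
python3 -m creep '[{"translation":[0,-0.027,-0.001],"twist":[0.14,0,0],"hand":50},{"translation":[0,-0.054,-0.002],"twist":[0.28,0,0],"hand":50},{"translation":[0,-0.081,-0.003],"twist":[0.42,0,0],"hand":50},{"translation":[0,-0.108,-0.005],"twist":[0.56,0,0],"hand":50},{"translation":[0,-0.1342,-0.006],"twist":[0.69,0.004,-0.007],"hand":50}]';python3 -m creep '[{"translation":[0,0,0],"twist":[0,0,0],"hand":50}]';python3 - <<'E'
from h import *
p,r,s=tool();to([.6205,.0815,.20],0)
im=robot.read_camera("side");u=proj("side",p)[0].astype(int);print(u)
cv2.imwrite("pics/s13.png",cv2.resize(im[u[1]-40:u[1]+50,u[0]-60:u[0]+60],None,fx=6,fy=6,interpolation=cv2.INTER_CUBIC))
E
```

```text
time: 36.05
tool_pos: [0.621, 0.0804, 0.2877]
tool_rot: [0.407, 1.57, 0.405]
contact_force: [0.8, 0.1, 0.0]
opening: 0.0457
time: 36.15
tool_pos: [0.6222, 0.0779, 0.2878]
tool_rot: [-0.282, 1.569, -0.29]
contact_force: [-0.2, 1.2, -0.7]
opening: 0.0464
shift [ 0.0878  0.0037 -0.0019] twist [array([-0.008,  0.002,  0.   ]), array([ 3.134e+00,  1.000e-03, -2.000e-03])] pos [0.6222 0.0779 0.2878] q [ 0.    0.5   1.08 -0.    1.56  0.01] t 36.15
[284 138]
```

View pics/s13.png

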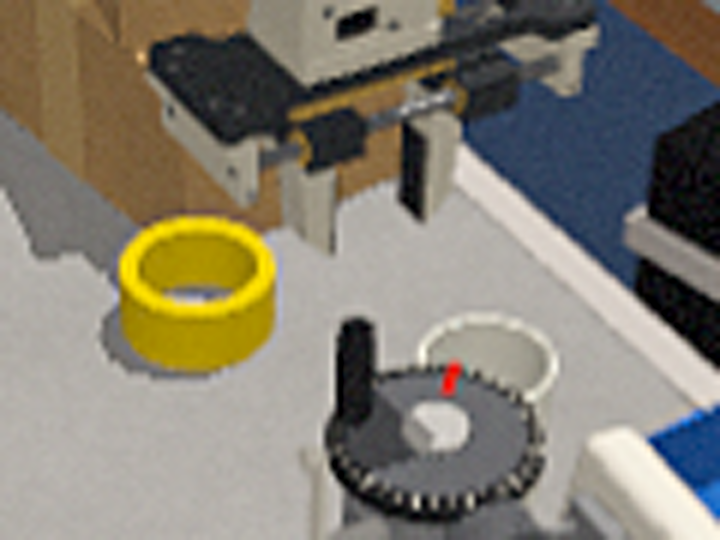

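Fingers open, with the tips at crop (325,250) and (425,218), around the TCP projection at (284,138). That confirms the tips are at TCP level. The handle stands below at crop (355,370).

```bash
python3 -m creep '[{"translation":[0.01,0.0037,-0.002],"twist":[-0.008,0,0],"hand":50},{"translation":[0.035,0.0037,-0.002],"twist":[-0.008,0,0],"hand":50},{"translation":[0.065,0.0037,-0.002],"twist":[-0.008,0,0],"hand":50},{"translation":[0.083,0.0037,-0.002],"twist":[-0.008,0,0],"hand":50}]';python3 -m creep '[{"translation":[0.002,0,0],"twist":[0,0,0],"hand":0},{"translation":[0.002,0,0],"twist":[0,0,0],"hand":0},{"translation":[0.002,0,0],"twist":[0,0,0],"hand":0},{"translation":[0.002,0,0],"twist":[0,0,0],"hand":0},{"translation":[0.002,0,0],"twist":[0,0,0],"hand":0}]' 60;python3 -m creep '[{"translation":[0,0,0],"twist":[0,0,0],"hand":0},{"translation":[0,0,0],"twist":[0,0,0],"hand":0}]'
```

```text
time: 36.6
tool_pos: [0.6176, 0.0845, 0.2028]
tool_rot: [2.563, 1.569, 2.572]
contact_force: [-0.2, -0.8, -0.3]
opening: 0.0459
time: 37.1
tool_pos: [0.6182, 0.0846, 0.2022]
tool_rot: [0.89, 1.569, 0.898]
contact_force: [0.8, 0.5, 3.8]
opening: 0.0183
time: 37.3
tool_pos: [0.6182, 0.0846, 0.2023]
tool_rot: [0.82, 1.569, 0.828]
contact_force: [0.2, -0.7, 0.9]
opening: 0.0181
```

```bash
cat > circ.py <<'E'
from h import *
import sys
# rows for going round from the present angle by steps (deg) about axis C, radius .042, fixed orientation
C=np.array([.650,.0517]);st=float(sys.argv[1])
p,r,s=tool();d=p[:2]-C;a0=np.degrees(np.arctan2(d[1],d[0]))%360
print("ang",a0.round(1),"r",np.linalg.norm(d).round(4),"F",s["contact_force"].round(1),"open",s["opening"].round(4),"z",p[2].round(4),"t",s["time"])
for k in range(1,6):
    a=np.radians(a0+st*k);t=C+.042*np.array([np.cos(a),np.sin(a)]);print(k,r.inv().apply([*(t-p[:2]),0.201-p[2]]).round(4))
E
python3 circ.py 12
```

```text
Traceback (most recent call last):
  File "circ.py", line 6, in <module>
    print("ang",a0.round(1),"r",np.linalg.norm(d).round(4),"F",s["contact_force"].round(1),"open",s["opening"].round(4),"z",p[2].round(4),"t",s["time"])
                                                                                                  ^^^^^^^^^^^^^^^^^^
AttributeError: 'float' object has no attribute 'round'
```

```bash
sed -i 's/s\["opening"\].round(4)/round(s["opening"],4)/; s/C=np.array(\[.650,.0517\])/C=np.array([.650,.0535])/' circ.py; python3 circ.py 12
```

```text
ang 135.7 r 0.0444 F [ 0.2 -0.7  0.9] open 0.0181 z 0.2023 t 37.3
1 [ 0.0013 -0.0086 -0.0038]
2 [ 0.0013 -0.0164 -0.0077]
3 [ 0.0013 -0.0249 -0.01  ]
4 [ 0.0013 -0.0337 -0.0104]
5 [ 0.0013 -0.0423 -0.009 ]
```

```bash
python3 -m creep '[{"translation":[0.001,-0.0086,-0.005],"twist":[0,0,0],"hand":0},{"translation":[0.001,-0.0164,-0.0085],"twist":[0,0,0],"hand":0},{"translation":[0.001,-0.0249,-0.0103],"twist":[0,0,0],"hand":0},{"translation":[0.001,-0.0337,-0.0106],"twist":[0,0,0],"hand":0},{"translation":[0.001,-0.0423,-0.009],"twist":[0,0,0],"hand":0}]';python3 circ.py 12
```

```text
time: 37.8
tool_pos: [0.6113, 0.0425, 0.2018]
tool_rot: [0.485, 1.564, 0.493]
contact_force: [10.1, 6.8, -3.7]
opening: 0.0181
ang 195.9 r 0.0403 F [10.1  6.8 -3.7] open 0.0181 z 0.2018 t 37.8
1 [ 0.0008 -0.0086  0.0015]
2 [ 0.0008 -0.016   0.0064]
3 [ 0.0008 -0.0221  0.0126]
4 [ 0.0008 -0.0269  0.02  ]
5 [ 0.0009 -0.0299  0.0282]
```

```bash
python3 -m creep '[{"translation":[0,-0.008,0.0025],"twist":[0,0,0],"hand":0},{"translation":[0,-0.015,0.0075],"twist":[0,0,0],"hand":0},{"translation":[0,-0.021,0.0135],"twist":[0,0,0],"hand":0},{"translation":[0,-0.026,0.021],"twist":[0,0,0],"hand":0},{"translation":[0,-0.029,0.029],"twist":[0,0,0],"hand":0}]';python3 circ.py 12
```

```text
time: 38.3
tool_pos: [0.6402, 0.0162, 0.2014]
tool_rot: [1.068, 1.561, 1.077]
contact_force: [0.4, 13.9, 0.5]
opening: 0.0176
ang 255.3 r 0.0386 F [ 0.4 13.9  0.5] open 0.0176 z 0.2014 t 38.3
1 [ 0.0004 -0.0047  0.0078]
2 [ 0.0004 -0.0043  0.0165]
3 [ 0.0005 -0.0021  0.025 ]
4 [0.0006 0.0019 0.0329]
5 [0.0007 0.0074 0.0397]
```

```bash
python3 -m creep '[{"translation":[0,-0.001,0.0078],"twist":[0,0,0],"hand":0},{"translation":[0,-0.001,0.0165],"twist":[0,0,0],"hand":0},{"translation":[0,0.001,0.0245],"twist":[0,0,0],"hand":0},{"translation":[0,0.005,0.032],"twist":[0,0,0],"hand":0},{"translation":[0,0.0105,0.0385],"twist":[0,0,0],"hand":0}]';python3 circ.py 12
```

```text
time: 38.8
tool_pos: [0.6778, 0.0256, 0.2022]
tool_rot: [1.216, 1.563, 1.224]
contact_force: [-3.2, -2.4, 5.0]
opening: 0.0178
ang 315.0 r 0.0394 F [-3.2 -2.4  5. ] open 0.0178 z 0.2022 t 38.8
1 [0.0012 0.0049 0.0074]
2 [0.0013 0.0127 0.0115]
3 [0.0014 0.0211 0.0138]
4 [0.0014 0.0299 0.0144]
5 [0.0015 0.0386 0.0131]
```

```bash
python3 -m creep '[{"translation":[0.001,0.006,0.006],"twist":[0,0,0],"hand":0},{"translation":[0.001,0.0137,0.0095],"twist":[0,0,0],"hand":0},{"translation":[0.001,0.022,0.0118],"twist":[0,0,0],"hand":0},{"translation":[0.001,0.031,0.012],"twist":[0,0,0],"hand":0},{"translation":[0.001,0.031,0.012],"twist":[0,0,0],"hand":0}]';python3 circ.py -12
```

```text
time: 39.3
tool_pos: [0.6924, 0.0556, 0.2031]
tool_rot: [0.463, 1.559, 0.471]
contact_force: [9.6, -1.2, 3.2]
opening: 0.0178
ang 2.9 r 0.0425 F [ 9.6 -1.2  3.2] open 0.0178 z 0.2031 t 39.3
1 [ 0.002  -0.0088 -0.001 ]
2 [ 0.0019 -0.0173 -0.0034]
3 [ 0.0018 -0.025  -0.0075]
4 [ 0.0017 -0.0318 -0.0131]
5 [ 0.0016 -0.0373 -0.0199]
```

```bash
python3 -m creep '[{"translation":[0.001,-0.0088,0.0005],"twist":[0,0,0],"hand":0},{"translation":[0.001,-0.0173,-0.002],"twist":[0,0,0],"hand":0},{"translation":[0.001,-0.024,-0.0065],"twist":[0,0,0],"hand":0},{"translation":[0.001,-0.03,-0.0125],"twist":[0,0,0],"hand":0},{"translation":[0.001,-0.035,-0.0195],"twist":[0,0,0],"hand":0}]';python3 circ.py -10;python3 - <<'E'
from h import *
def mark():
    for n in("top","side"):
        im=robot.read_camera(n);cv2.imwrite("pics/m_%s.png"%n,im);h=cv2.cvtColor(im,cv2.COLOR_BGR2HSV)
        m=cv2.inRange(h,(0,110,80),(7,255,255))|cv2.inRange(h,(172,110,80),(180,255,255))
        c0=proj(n,[.650,.0517,.178])[0]
        for q in [np.argwhere(m)[:,::-1]]:
            q=q[np.hypot(*(q-c0).T)<30]
            if len(q):
                w=back(n,q.mean(0),.178)[0];d=w[:2]-[.650,.0517];print(n,len(q),q.mean(0),w.round(4),np.hypot(*d).round(4),np.degrees(np.arctan2(d[1],d[0])).round(1)%360)
mark()
E
```

```text
time: 39.8
tool_pos: [0.6723, 0.0208, 0.2018]
tool_rot: [0.683, 1.558, 0.69]
contact_force: [-0.8, 8.0, 2.8]
opening: 0.0177
ang 304.3 r 0.0396 F [-0.8  8.   2.8] open 0.0177 z 0.2018 t 39.8
1 [ 0.0007 -0.0056 -0.0051]
2 [ 0.0006 -0.0079 -0.012 ]
3 [ 0.0005 -0.0091 -0.0192]
4 [ 0.0004 -0.0089 -0.0265]
5 [ 0.0004 -0.0075 -0.0337]
side 24 [288.25       178.95833333] [0.6085 0.0275 0.178 ] 0.048 210.2
```

```bash
python3 -m creep '[{"translation":[0.0005,-0.0035,-0.0051],"twist":[0,0,0],"hand":0},{"translation":[0.0005,-0.0058,-0.012],"twist":[0,0,0],"hand":0},{"translation":[0.0005,-0.0068,-0.017],"twist":[0,0,0],"hand":0},{"translation":[0.0005,-0.0068,-0.017],"twist":[0,0,0],"hand":0}]';cat > mark.py <<'E'
from h import *
for n in("side","top"):
    im=robot.read_camera(n);cv2.imwrite("pics/m_%s.png"%n,im);h=cv2.cvtColor(im,cv2.COLOR_BGR2HSV)
    m=cv2.inRange(h,(0,110,80),(7,255,255))|cv2.inRange(h,(172,110,80),(180,255,255))
    q=np.argwhere(m)[:,::-1];q=q[np.hypot(*(q-proj(n,[.650,.0517,.178])[0]).T)<30]
    if len(q):
        w=back(n,q.mean(0),.178)[0];d=w[:2]-[.650,.0517];print(n,len(q),q.mean(0),w.round(4),np.hypot(*d).round(4),np.degrees(np.arctan2(d[1],d[0])).round(1)%360)
E
python3 mark.py;python3 circ.py -5
```

```text
time: 40.3
tool_pos: [0.6534, 0.0151, 0.2014]
tool_rot: [1.013, 1.557, 1.021]
contact_force: [-0.9, 9.3, 3.7]
opening: 0.0179
side 24 [284.125      175.20833333] [0.6067 0.0472 0.178 ] 0.0436 185.9
top 24 [262.375      166.95833333] [0.6117 0.0493 0.178 ] 0.0383 183.6
ang 275.2 r 0.0386 F [-1.2  9.5  4.3] open 0.0178 z 0.2014 t 40.4
1 [ 0.0003 -0.0035 -0.0034]
2 [ 0.0003 -0.0034 -0.007 ]
3 [ 0.0003 -0.0029 -0.0107]
4 [ 0.0003 -0.0021 -0.0142]
5 [ 0.0003 -0.0009 -0.0177]
```

```bash
python3 -m creep '[{"translation":[0,0,-0.003],"twist":[0,0,0],"hand":0},{"translation":[0,0.0005,-0.0066],"twist":[0,0,0],"hand":0},{"translation":[0,0.0005,-0.0066],"twist":[0,0,0],"hand":0}]';python3 mark.py;python3 circ.py -5 | head -1;python3 - <<'E'
from h import *
im=cv2.imread("pics/m_side.png");u=proj("side",[.62,.05,.18])[0].astype(int)
cv2.imwrite("pics/fin.png",cv2.resize(im[u[1]-35:u[1]+35,u[0]-40:u[0]+50],None,fx=7,fy=7,interpolation=cv2.INTER_CUBIC))
E
```

```text
time: 40.7
tool_pos: [0.6468, 0.0159, 0.2018]
tool_rot: [1.029, 1.556, 1.037]
contact_force: [1.7, 6.3, 1.9]
opening: 0.0183
side 24 [282.54166667 174.25      ] [0.6048 0.0531 0.178 ] 0.0452 178.3
top 27 [260.2962963  168.18518519] [0.608  0.0558 0.178 ] 0.0422 174.4
ang 265.2 r 0.0378 F [2.2 5.2 3.4] open 0.0176 z 0.2017 t 40.8
```

View pics/fin.png

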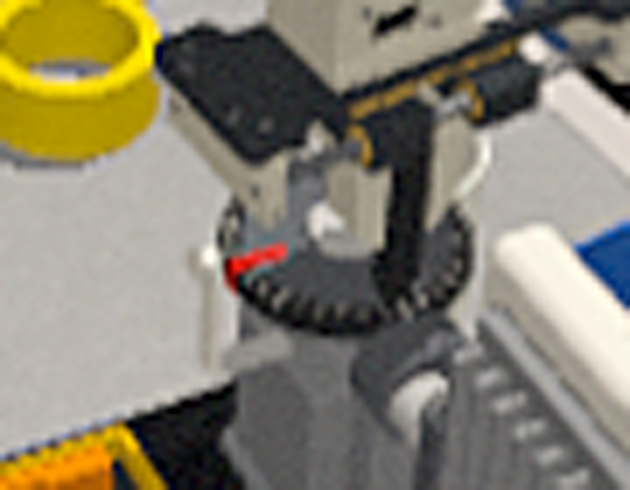

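The side view shows the red mark at crop (258,262), pointing at the white pointer at (208,262). Both cameras give about 176°, against a target of 175.5°. Releasing and rising.

```bash
python3 -m creep '[{"translation":[0,0,0],"twist":[0,0,0],"hand":45},{"translation":[0,0,0],"twist":[0,0,0],"hand":45},{"translation":[0,0,0],"twist":[0,0,0],"hand":45},{"translation":[-0.02,0,0],"twist":[0,0,0],"hand":45},{"translation":[-0.05,0,0],"twist":[0,0,0],"hand":45}]';python3 -m creep '[{"translation":[-0.045,0,0],"twist":[0,0,0],"hand":45},{"translation":[-0.08,0.02,-0.02],"twist":[0,0,0],"hand":45},{"translation":[-0.09,0.06,-0.05],"twist":[0,0,0],"hand":45},{"translation":[-0.09,0.1,-0.08],"twist":[0,0,0],"hand":45},{"translation":[-0.09,0.145,-0.1],"twist":[0,0,0],"hand":45}]';python3 -m creep '[{"translation":[0,0.04,-0.02],"twist":[0,0,0],"hand":45},{"translation":[0,0.08,-0.05],"twist":[0,0,0],"hand":45},{"translation":[0,0.12,-0.05],"twist":[0,0,0],"hand":45},{"translation":[0,0.12,-0.05],"twist":[0,0,0],"hand":45}]';python3 mark.py
python3 - <<'E'
from meas import *
bars(cv2.imread("pics/m_top.png"),.065)
im=cv2.imread("pics/m_side.png");h=cv2.cvtColor(im,cv2.COLOR_BGR2HSV);m=cv2.inRange(h,(0,130,90),(6,255,255))|cv2.inRange(h,(172,130,90),(180,255,255))
m[:300]=0;n,l,s,c=cv2.connectedComponentsWithStats(m)
for i in range(1,n):
    if s[i,4]>20: print(c[i],back("side",c[i],0.065).round(4))
a=cv2.imread("pics/m_top.png")
# white pointer
g=cv2.cvtColor(a,cv2.COLOR_BGR2GRAY);cv2.imwrite("pics/final_c.png",cv2.resize(a[130:190,230:300],None,fx=8,fy=8,interpolation=cv2.INTER_CUBIC))
E
```

```text
time: 41.3
tool_pos: [0.6451, 0.0146, 0.2498]
tool_rot: [1.445, 1.558, 1.453]
contact_force: [0.6, -0.3, -0.7]
opening: 0.0408
time: 41.8
tool_pos: [0.5424, 0.1575, 0.3421]
tool_rot: [1.4, 1.558, 1.405]
contact_force: [0.6, 1.7, -0.2]
opening: 0.041
time: 42.2
tool_pos: [0.4904, 0.2808, 0.3433]
tool_rot: [1.446, 1.557, 1.456]
contact_force: [0.9, -0.5, 0.3]
opening: 0.0413
side 22 [282.54545455 174.22727273] [0.6049 0.0532 0.178 ] 0.0451 178.2
top 26 [260.03846154 168.15384615] [0.6081 0.0566 0.178 ] 0.0422 173.3
bar [0.5086 0.0833] ang 175.0 L 0.078 W 0.015 [252.5 203.6]
bar [0.5071 0.0235] ang 175.5 L 0.078 W 0.016 [270.3 203.7]
bar [ 0.5034 -0.0373] ang 175.0 L 0.081 W 0.016 [288.4 204.4]
bar [ 0.4944 -0.0962] ang 176.9 L 0.078 W 0.015 [306.  206.7]
bar [ 0.4913 -0.1565] ang 176.6 L 0.081 W 0.015 [324.  207.2]
[258.57923497 325.56284153] [[ 0.3381 -0.2736  0.065 ]]
[335.76351351 346.02702703] [[ 0.469  -0.4076  0.065 ]]
[239.1391129  358.20362903] [[ 0.2605 -0.3209  0.065 ]]
```

```bash
python3 -c "
from cell import robot
print(robot.hand_in())"
```

```text
the job is handed in; nothing more can be done
None
```

The job is done and handed in at about 42 s of robot time. No verdict came back, so what follows rests on my own last checks.

**What I did:**
- **Leg:** I swung it out by its knob until it seated in the end detent.
- **Bars:** I laid all five orange-ribbed bars in the tray, one per slot.
- **Handwheel:** I wound it counter-clockwise to about 97° past the pointer, then came back clockwise and stopped at the pointer.

**Last checks:**
- **Leg:** the knob was at (0.469, -0.408), which gives about 1.3 rad.
- **Bars:** all five ribs were in their slots, aligned to within about 2°. I had no direct check of heights, but the last set-down and grip heights match bars lying flat.
- **Red mark:** the two cameras gave 178.2° and 173.3°, a mean of about 175.7° against a target of 175.5°. They disagree by 5°, but both are within the 7° allowed.
- **Robot:** it was clear of everything, with about zero contact force.

**What went wrong or could not be checked:**
- **Fingertips:** they sat at about TCP height, roughly 25–30 mm short of what `robot.tip_extent` says. My first close on the knob missed because of this, and I corrected for it afterwards.
- **Leg force:** the grip slipped off the knob at the stop, where the force briefly reached about 50 N, but the leg stayed seated.
- **Antenna tilt:** I could not read it directly; it is inferred from how the wheel was moved.
- **Final close-up:** the view of the mark was refused because the 16-picture limit was reached, so the last mark check is by numbers only.

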